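# Rock the caught mixing balls out of the flasks

## Task

Most of the clear flasks standing neck-down in the draining rack have a steel mixing ball caught behind the ribs in the neck. Lift out each flask that has one, rock it side to side over the grey tray until its ball drops into the tray, and hang it neck-down in the rack again. The flasks are thin-walled, so hold them gently, and leave the carton, the glue stick and the small tablet bottle where they are.

Things in the scene. Friction and masses are not known exactly. Their poses are not given: they have to be found in the camera images.
- flask_a: clear flat flask, neck-down in the rack, 0.13 kg. Origin: centre of its mouth, its lowest point (13 mm above the table in the rack); z points up to its closed base at z 142. Body z 62 to 142, 84 wide (x) by 44 thick (y); neck z 0 to 62, 46 wide (x) by 44 (y); the flat shoulders at z 62 rest on the rails. It may hold no ball (state of its ball None)
- flask_b: clear flat flask, neck-down in the rack, 0.13 kg. Origin: centre of its mouth, its lowest point (13 mm above the table in the rack); z points up to its closed base at z 142. Body z 62 to 142, 84 wide (x) by 44 thick (y); neck z 0 to 62, 46 wide (x) by 44 (y); the flat shoulders at z 62 rest on the rails. It may hold no ball (state of its ball None)
- flask_c: clear flat flask, neck-down in the rack, 0.13 kg. Origin: centre of its mouth, its lowest point (13 mm above the table in the rack); z points up to its closed base at z 142. Body z 62 to 142, 84 wide (x) by 44 thick (y); neck z 0 to 62, 46 wide (x) by 44 (y); the flat shoulders at z 62 rest on the rails. It may hold no ball (state of its ball None)
- flask_d: clear flat flask, neck-down in the rack, 0.13 kg. Origin: centre of its mouth, its lowest point (13 mm above the table in the rack); z points up to its closed base at z 142. Body z 62 to 142, 84 wide (x) by 44 thick (y); neck z 0 to 62, 46 wide (x) by 44 (y); the flat shoulders at z 62 rest on the rails. It may hold no ball (state of its ball None)
- flask_a_grip (a point): where to grip flask_a: on its middle line, 125 mm above its mouth (17 mm below the base); from above, across the 44 mm thickness (fingers close along the flask's y). Axes as the flask. Thin walls: the squeeze of each finger must stay below 45 N
- flask_b_grip (a point): where to grip flask_b: on its middle line, 125 mm above its mouth (17 mm below the base); from above, across the 44 mm thickness (fingers close along the flask's y). Axes as the flask. Thin walls: the squeeze of each finger must stay below 45 N
- flask_c_grip (a point): where to grip flask_c: on its middle line, 125 mm above its mouth (17 mm below the base); from above, across the 44 mm thickness (fingers close along the flask's y). Axes as the flask. Thin walls: the squeeze of each finger must stay below 45 N
- flask_d_grip (a point): where to grip flask_d: on its middle line, 125 mm above its mouth (17 mm below the base); from above, across the 44 mm thickness (fingers close along the flask's y). Axes as the flask. Thin walls: the squeeze of each finger must stay below 45 N
- flask_a_neck (a point): middle of the neck of flask_a, inside 40 wide (x); axes as the flask. Ribs reach 16 mm in from the -x wall (top z 47 at the wall, from the mouth) and the +x wall (z 16), each rising 16 deg to its free edge. Tip the flask 30 to 45 deg about its y, +x side down: the ball rolls onto the lower rib; then as far the other way: it rolls out of the mouth
- flask_b_neck (a point): middle of the neck of flask_b, inside 40 wide (x); axes as the flask. Ribs reach 16 mm in from the -x wall (top z 47 at the wall, from the mouth) and the +x wall (z 16), each rising 16 deg to its free edge. Tip the flask 30 to 45 deg about its y, +x side down: the ball rolls onto the lower rib; then as far the other way: it rolls out of the mouth
- flask_c_neck (a point): middle of the neck of flask_c, inside 40 wide (x); axes as the flask. Ribs reach 16 mm in from the -x wall (top z 47 at the wall, from the mouth) and the +x wall (z 16), each rising 16 deg to its free edge. Tip the flask 30 to 45 deg about its y, +x side down: the ball rolls onto the lower rib; then as far the other way: it rolls out of the mouth
- flask_d_neck (a point): middle of the neck of flask_d, inside 40 wide (x); axes as the flask. Ribs reach 16 mm in from the -x wall (top z 47 at the wall, from the mouth) and the +x wall (z 16), each rising 16 deg to its free edge. Tip the flask 30 to 45 deg about its y, +x side down: the ball rolls onto the lower rib; then as far the other way: it rolls out of the mouth
- ball_a: steel mixing ball, 20 mm diameter, 0.03 kg, in flask_a at the start, caught above the upper rib (at flask x -10, z 60). Origin: its centre
- ball_b: steel mixing ball, 20 mm diameter, 0.03 kg, in flask_b at the start, caught above the upper rib (at flask x -10, z 60). Origin: its centre
- ball_c: steel mixing ball, 20 mm diameter, 0.03 kg, in flask_c at the start, caught above the upper rib (at flask x -10, z 60). Origin: its centre
- ball_d: steel mixing ball, 20 mm diameter, 0.03 kg, in flask_d at the start, caught above the upper rib (at flask x -10, z 60). Origin: its centre
- rack: fixed draining rack: two level rails along its y, 370 mm long, 12 mm wide, tops at z 75, with a 56 mm gap between them (x -28 to 28) for the flask necks; end plates at y -176 and 176, no higher. Origin: on the table under its middle. The flasks stand at about y -142, -47, 47 and 142, their x along the rack's x or turned half round
- tray: loose grey open tray, 240 (x) by 200 (y) by 45 mm high, walls and floor 5 mm, 0.7 kg. Origin: centre of its underside. A flask may be turned any way about the vertical over it; rocking across the reach (tool tilting sideways) is easiest
- carton: small printed carton, 24 x 78 x 112 mm high, standing; origin centre of underside. Bystander
- glue: glue stick, 28 mm diameter, 90 mm high, standing; origin centre of underside. Bystander
- jar: white tablet bottle with a screw cap, 40 mm diameter, 88 mm high, standing; origin centre of underside. Bystander
Mind the look-alikes: they are no part of the job. Leave any black, blue or turquoise look-alike of the flask_d alone.

How it is judged:
On the way:
1. every ball lies in the tray (x of ball_a in the frame of tray between -0.116 and 0.116 m and y of ball_a in the frame of tray between -0.096 and 0.096 m and z of ball_a in the frame of tray between 0.008 and 0.024 m and x of ball_b in the frame of tray between -0.116 and 0.116 m and y of ball_b in the frame of tray between -0.096 and 0.096 m and z of ball_b in the frame of tray between 0.008 and 0.024 m and x of ball_c in the frame of tray between -0.116 and 0.116 m and y of ball_c in the frame of tray between -0.096 and 0.096 m and z of ball_c in the frame of tray between 0.008 and 0.024 m and x of ball_d in the frame of tray between -0.116 and 0.116 m and y of ball_d in the frame of tray between -0.096 and 0.096 m and z of ball_d in the frame of tray between 0.008 and 0.024 m), for 0.2 s.
At the end, for the whole second after the job is handed in: every ball lies on the floor of the tray, and every flask is back neck-down on the rack's rails: mouth 6 to 20 mm above the table, within 14 mm of the rack's middle line and 170 mm of its middle along the rails, upright within 0.1 rad, at rest (all of step 1 and x of flask_a in the frame of rack between -0.014 and 0.014 m and y of flask_a in the frame of rack between -0.17 and 0.17 m and z of flask_a in the frame of rack between 0.006 and 0.02 m and angle between each of flask_a, flask_b, flask_c, flask_d's own z axis and vertical below 0.1 rad and linear speed of each of flask_a, flask_b, flask_c, flask_d below 0.02 m/s and x of flask_b in the frame of rack between -0.014 and 0.014 m and y of flask_b in the frame of rack between -0.17 and 0.17 m and z of flask_b in the frame of rack between 0.006 and 0.02 m and x of flask_c in the frame of rack between -0.014 and 0.014 m and y of flask_c in the frame of rack between -0.17 and 0.17 m and z of flask_c in the frame of rack between 0.006 and 0.02 m and x of flask_d in the frame of rack between -0.014 and 0.014 m and y of flask_d in the frame of rack between -0.17 and 0.17 m and z of flask_d in the frame of rack between 0.006 and 0.02 m); the robot touches nothing.
It fails at once if a flask is squeezed hard (over 45 N a finger, 90 N for both together) (contact force between the fingers and flask_a above 90 N).
It fails at once if a flask is squeezed hard (over 45 N a finger, 90 N for both together) (contact force between the fingers and flask_b above 90 N).
It fails at once if a flask is squeezed hard (over 45 N a finger, 90 N for both together) (contact force between the fingers and flask_c above 90 N).
It fails at once if a flask is squeezed hard (over 45 N a finger, 90 N for both together) (contact force between the fingers and flask_d above 90 N).
It fails at once if a bystander (carton, glue stick, tablet bottle) is moved more than 30 mm (distance of any of carton, glue, jar from where it was at the start of the episode above 0.03 m).
Of ball_a, ball_b, ball_c, ball_d only 3 to 4 are there at a start; the rules pass over those that are not, and their reading is None.
At some moment in a run one of tray may be knocked a few centimetres aside while the robot is not near it.
It also fails if it takes over 210 s, if anything falls off the work surface, if the arm or the gripper's body presses on something with over 40 N, if the wrist force passes 120 N, or if a joint passes its speed limit or range.

## Robot

A 6-joint arm with a two-finger parallel gripper is mounted at the origin on the work surface; the furniture and walls round the work are solid. World frame = base frame: x ahead of the robot, y to its left, z up, the work surface at z = 0. Lengths are in m, angles in rad, forces in N, time in s.
With the tool pointing down it reaches from about 0.25 to 0.775 m from the base axis. Payload 4 kg.
Tool frame: the origin (TCP) lies at the very end of the fingers, on their centre line; the grasp point (between the pads) lies 19 mm behind it; y points along the fingers, x is the direction in which the jaws open and shut, and the axes are right-handed (so a half turn about y gives the same grasp; the last joint's range is limited). The gripper opens to 94 mm and grips with 3 to 60 N. Pads are 16 mm wide; open, the fingers measure 119 mm over their backs; the gripper's body (75 mm by 177 mm) begins 78 mm behind the grasp point.
Start: joints at [-0.103, 0.087, 1.371, -0, 1.684, -0.103], TCP at [0.55, -0, 0.174] pointing down, gripper open.
Joint ranges: [-3.1, 3.1], [-0.76, 2.03], [0.27, 2.55], [-1.08, 4.22], [0.17, 2.65], [-2.57, 2.57]. Speed limits (rad/s): [2.79, 2.79, 3.14, 3.14, 3.14, 3.14].

## Interface

Orientations are given as a unit quaternion [w, x, y, z].
In Python, from plant import observe, snapshot, calibration, close_job gives the robot as it stands.
- The arm moves only by the tool servo_tool, never from a script. Its argument "commands" is a list of rows, each a list of 7 numbers: the opening, from 0 (shut) to 1 (fully open), then the shift along the tool's x, y, z in m, then the turn, a rotation vector about the tool's x, y, z in rad. A call has exactly 10 rows; each row is the pose to reach, as a shift and turn from the pose commanded when the call began, along the tool's axes at that moment; what a row does not reach only later rows make up. A row lasts 1/12 s, in which the tool goes at most 41.7 mm and 7.16 degrees, less where a joint would pass 70% of its speed; a pose out of reach is approached as far as the arm can. A call with a gripper value outside its range is refused whole. The fingers move at their own pace and stop on an object; the grip force is fixed at half the most. Time passes only in rows, so rows that repeat a pose let the fingers close, or fill a call up. It gives the time, the measured TCP pose, the force and the opening at its end, in the units of the state.
- observe(): the state, without advancing time (a new reading comes with each control period).
- snapshot(name): name is "scene" or "side" or "wrist"; returns the picture (480x640x3 uint8, red, green, blue); there is no depth.
- calibration(name): a dict with "fx", "fy", "cx", "cy" (pixels), "origin" and "attitude" of the camera in the world. Camera axes: x right, y up, looking along -z (the intrinsics and any distortion apply to the point x, -y, -z); pixel columns grow to the right and rows downward; lengths in m; the calibration is good to about 2 mm. The wrist camera is an equidistant fisheye: a pixel r from the principal point sees the ray r / f radians off the axis. A picture is of the moment at which its call begins: read the wrist's pose just before it. calibration takes no time and is no camera call; for the wrist camera it gives the pose at the moment of the call.
- close_job(): hands the job in, once; it reports no verdict.
The state is a dict: "t": time; "joint_pos": joint angles; "qvel": joint speeds; "joint_torque": joint torques, N m; "tool_pos": TCP position; "orientation": TCP orientation; "ft_force": force on the tool from outside, world axes, zero at the start; "moment": the same for the moment, N m; "grip_width": opening from 0.0 (shut) to 1.0 (fully open).
Only numpy, scipy, OpenCV 4.12 (cv2) and the standard library are available. Lean on these libraries where they do the work, as an engineer would, in place of code of your own. Each camera call takes 0.05 s, during which the arm holds its last target. There are 200 camera calls.

## Working session

There is one attempt and no reset: what is moved stays moved. The work goes in short steps, Python scripts to look and compute and a tool call to move; the robot and the scene stay as the last step left them, time stands still between calls to the robot, and variables do not carry over. Pictures are saved under pics/ and viewed, about 12 in all and at most 16, crops included, and the job is handed in when it is done.

Besides the shell and the picture viewer there is one more tool, called by a JSON object that holds its "op" and its "data". servo_tool: Moves the arm, as the interface text tells. Its arguments: {"type":"object","properties":{"commands":{"type":"array"}},"required":["commands"]}

```bash
mkdir -p pics; ls
python3 - <<'E'
from plant import observe,snapshot,calibration
import cv2
for n in("scene","side"):
    cv2.imwrite(f"pics/{n}0.png",snapshot(n)[:,:,::-1]); print(n,calibration(n))
s=observe();print(s["t"],s["tool_pos"],s["orientation"],s["joint_pos"],calibration("wrist"))
E
```

```text
pics
scene {'fx': 588.544135325312, 'fy': 588.544135325312, 'cx': 321.1008187799357, 'cy': 246.6130440274391, 'origin': array([-0.53512789, -0.50595609,  1.05649924]), 'attitude': array([ 0.77770202,  0.3905561 , -0.22161041, -0.43992537])}
side {'fx': 461.4633202329045, 'fy': 461.4633202329045, 'cx': 317.5192159748335, 'cy': 235.452603812081, 'origin': array([0.40558686, 1.07037963, 0.84906145]), 'attitude': array([-0.06340327, -0.03141711,  0.43672611,  0.89680728])}
0.1 [5.49455904e-01 5.55316914e-05 1.72528365e-01] [ 7.07182577e-01 -7.07030303e-01  6.90939358e-04  6.89769859e-04] [-1.03102253e-01  8.78919505e-02  1.37207745e+00  1.33279960e-05
  1.68358767e+00 -1.03099112e-01] {'fx': 371.64829954431775, 'fy': 371.64829954431775, 'cx': 315.5882657478888, 'cy': 230.64667497466405, 'origin': array([0.55024953, 0.07680365, 0.38562337]), 'attitude': array([ 0.99135809, -0.13117166,  0.00143742,  0.00103155])}
```

View pics/scene0.png

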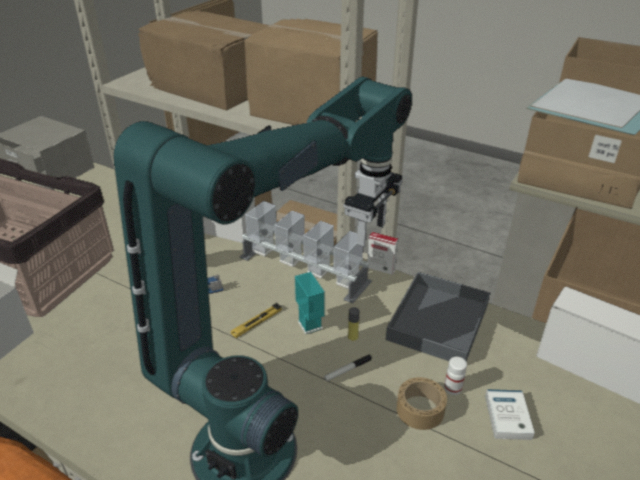

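View pics/side0.png

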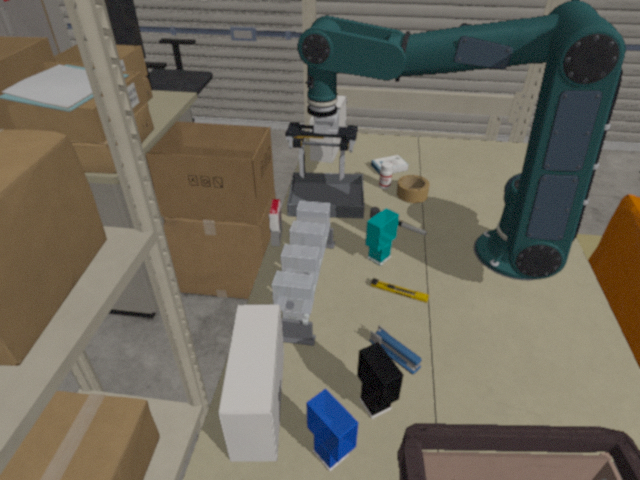

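```bash
cat > h.py <<'E'
import numpy as np,cv2
from plant import observe,snapshot,calibration
from scipy.spatial.transform import Rotation as R
def q(w): return R.from_quat([w[1],w[2],w[3],w[0]])
def pt(n,u,v,z,c=None):
    c=c or calibration(n); x=(u-c["cx"])/c["fx"]; y=(v-c["cy"])/c["fy"]
    if n=="wrist":
        r=np.hypot(x,y); s=np.sin(r)/max(r,1e-9); d=[x*s,-y*s,-np.cos(r)]
    else: d=[x,-y,-1]
    d=q(c["attitude"]).apply(d); o=c["origin"]
    return np.round(o+d*(z-o[2])/d[2],4)
def px(n,p,c=None):
    c=c or calibration(n); a=q(c["attitude"]).inv().apply(np.array(p)-c["origin"]); x,y,z=a[0],-a[1],-a[2]
    if n=="wrist":
        r=np.hypot(x,y); k=np.arctan2(r,z)/r
    else: k=1/z
    return np.round([c["cx"]+c["fx"]*x*k,c["cy"]+c["fy"]*y*k],1)
E
python3 - <<'E'
from h import *
for p in[(260,210),(290,217),(319,228),(350,240)]: print('fl',pt("scene",*p,.155))
for p in[(420,273),(490,292),(390,320),(458,358)]: print('tray',pt("scene",*p,.045))
for p in[(290,175),(363,178),(364,210),(290,207)]: print('tray side',pt("side",*p,.045))
for p in[(315,207),(308,225),(302,250),(294,278)]: print('fl side',pt("side",*p,.155))
a=cv2.imread("pics/side0.png")[190:350,250:420]; cv2.imwrite("pics/c1.png",cv2.resize(a,None,fx=3.7,fy=3.7,interpolation=2))
cv2.imwrite("pics/w0.png",snapshot("wrist")[:,:,::-1])
E
```

```text
fl [0.5638 0.3523 0.155 ]
fl [0.5777 0.2609 0.155 ]
fl [0.5736 0.1651 0.155 ]
fl [0.5684 0.0676 0.155 ]
tray [ 0.6673 -0.0988  0.045 ]
tray [ 0.6889 -0.2867  0.045 ]
tray [ 0.4592 -0.1085  0.045 ]
tray [ 0.4263 -0.2967  0.045 ]
tray side [ 0.6908 -0.2623  0.045 ]
tray side [ 0.4442 -0.2772  0.045 ]
tray side [ 0.4291 -0.0899  0.045 ]
tray side [ 0.6549 -0.0743  0.045 ]
fl side [0.5552 0.0731 0.155 ]
fl side [0.561  0.1543 0.155 ]
fl side [0.5596 0.253  0.155 ]
fl side [0.5609 0.3494 0.155 ]
```

View pics/w0.png

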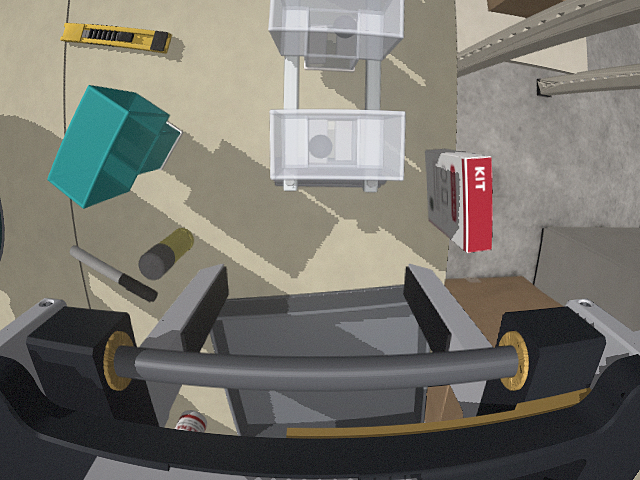

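View pics/c1.png

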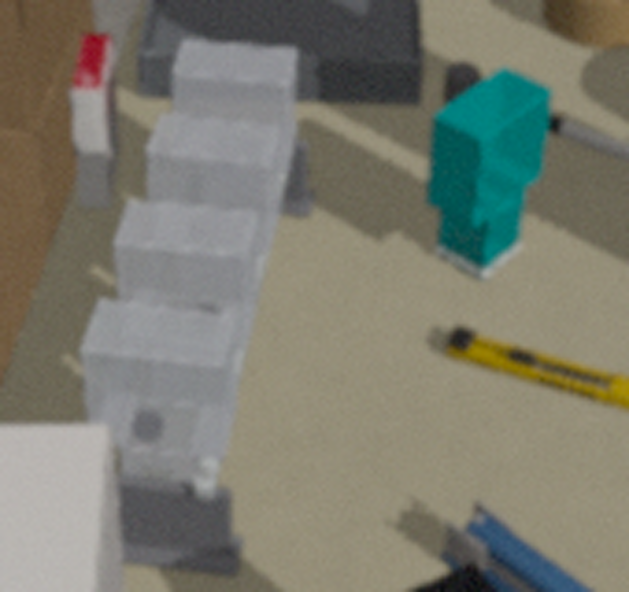

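Run:
```python
from h import *
for p in[(270,110),(405,110),(404,180),(272,181)]: print('f1',pt("wrist",*p,.155))
for p in[(269,28),(403,36)]: print('f2 near edge',pt("wrist",*p,.155))
for p in[(284,190),(297,190),(365,191),(378,191)]: print('rail end',pt("wrist",*p,.075))
for p in[(212,304),(408,288)]: print('tray far rim',pt("wrist",*p,.045))
print('glue',pt("wrist",157,263,.09),pt("scene",354,338,0))
print('jar',pt("scene",457,361,.088),'carton',pt("scene",383,237,.112))
for p in[(540,345),(552,290),(640,385),(600,265)]: print('box',pt("scene",*p,0))
```

```text
f1 [0.5216 0.0913 0.155 ]
f1 [0.6052 0.0925 0.155 ]
f1 [0.6058 0.0481 0.155 ]
f1 [0.5223 0.0468 0.155 ]
f2 near edge [0.5207 0.1443 0.155 ]
f2 near edge [0.6041 0.1407 0.155 ]
rail end [0.5227 0.0287 0.075 ]
rail end [0.5338 0.0286 0.075 ]
rail end [0.5914 0.0281 0.075 ]
rail end [0.6027 0.0282 0.075 ]
tray far rim [ 0.4411 -0.0948  0.045 ]
tray far rim [ 0.6439 -0.0754  0.045 ]
glue [ 0.4062 -0.0335  0.09  ] [ 0.399 -0.042  0.   ]
jar [ 0.376  -0.3069  0.088 ] carton [0.6802 0.0239 0.112 ]
box [ 0.6137 -0.445   0.    ]
box [ 0.8391 -0.4198  0.    ]
box [ 0.6051 -0.6735  0.    ]
box [ 1.023  -0.5118  0.    ]
```

{"op": "servo_tool", "data": {"commands": [[1, 0.003, -0.02, 0, 0, 0, 0], [1, 0.007, -0.05, 0.04, 0, 0, 0], [1, 0.013, -0.08, 0.08, 0, 0, 0], [1, 0.013, -0.1, 0.12, 0, 0, 0], [1, 0.013, -0.1, 0.14, 0, 0, 0], [1, 0.013, -0.1, 0.14, 0, 0, 0], [1, 0.013, -0.1, 0.14, 0, 0, 0], [1, 0.013, -0.1, 0.14, 0, 0, 0], [1, 0.013, -0.1, 0.14, 0, 0, 0], [1, 0.013, -0.1, 0.14, 0, 0, 0]]}}

```text
t: 0.98
tool_pos: [0.5628, 0.1385, 0.2725]
orientation: [-0.707, 0.707, -0.001, 0.0]
ft_force: [-0.1, -0.0, 0.4]
grip_width: 1.002
```

Run:
```python
from h import *
s=observe();print(s["t"],s["tool_pos"]);c=calibration("wrist")
cv2.imwrite("pics/w1.png",snapshot("wrist")[:,:,::-1]);print(c)
```

```text
0.9833 [0.56275263 0.13850045 0.2724974 ]
{'fx': 371.64829954431775, 'fy': 371.64829954431775, 'cx': 315.5882657478888, 'cy': 230.64667497466405, 'origin': array([0.5636923 , 0.21543566, 0.48553207]), 'attitude': array([ 9.91304498e-01, -1.31578823e-01,  1.55092943e-03, -2.24101355e-05])}
```

View pics/w1.png

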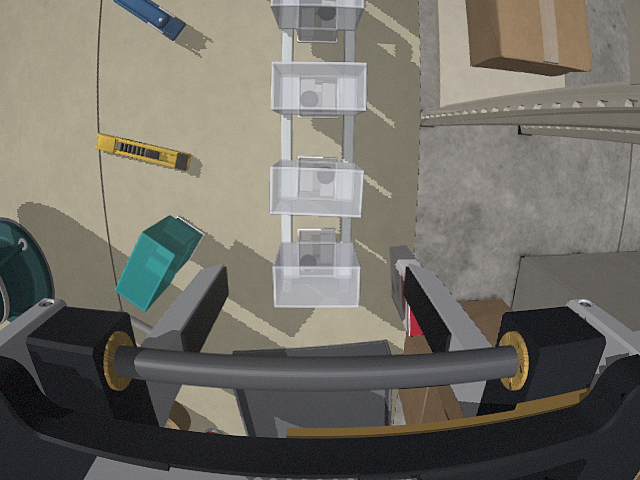

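Run:
```python
from h import *
a=cv2.imread("pics/w1.png")
b=np.hstack([cv2.resize(a[0:150,255:380],None,fx=3,fy=4,interpolation=2),cv2.resize(a[150:300,255:380],None,fx=3,fy=4,interpolation=2)])
cv2.imwrite("pics/c2.png",b)
c={'fx': 371.64829954431775, 'fy': 371.64829954431775, 'cx': 315.5882657478888, 'cy': 230.64667497466405, 'origin':np.array([0.5636923 , 0.21543566, 0.48553207]), 'attitude': [ 9.91304498e-01, -1.31578823e-01,  1.55092943e-03, -2.24101355e-05]}
for n,z in[((274,63),.155),((366,64),.155),((271,167),.155),((363,168),.155),((270,211),.155),((362,215),.155),((271,113),.155),((366,111),.155),((275,306),.155),((358,305),.155),((274,243),.155)]: print(n,pt("wrist",*n,z,c))
```

```text
(274, 63) [0.5262 0.2787 0.155 ]
(366, 64) [0.607 0.278 0.155]
(271, 167) [0.5228 0.185  0.155 ]
(363, 168) [0.605  0.1841 0.155 ]
(270, 211) [0.521  0.1447 0.155 ]
(362, 215) [0.6051 0.141  0.155 ]
(271, 113) [0.5234 0.2334 0.155 ]
(366, 111) [0.6071 0.2353 0.155 ]
(275, 306) [0.5223 0.0485 0.155 ]
(358, 305) [0.6047 0.0497 0.155 ]
(274, 243) [0.5238 0.1141 0.155 ]
```

View pics/c2.png

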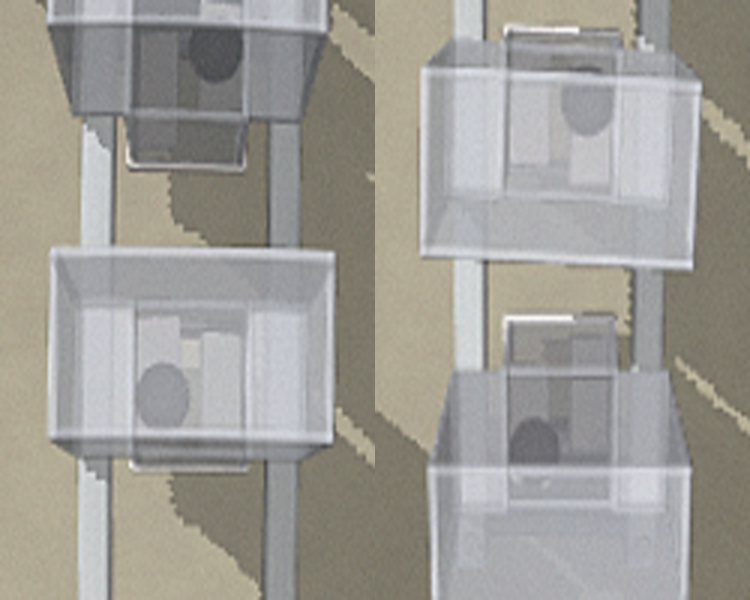

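{"op": "servo_tool", "data": {"commands": [[1, 0, 0, -0.02, 0, -0.1, 0], [1, 0, 0, -0.04, 0, -0.2, 0], [1, 0.001, 0, -0.06, 0, -0.3, 0], [1, 0.001, 0, -0.069, 0, -0.4, 0], [1, 0.001, 0, -0.069, 0, -0.5, 0], [1, 0.001, 0, -0.069, 0, -0.6, 0], [1, 0.001, 0, -0.069, 0, -0.7, 0], [1, 0.001, 0, -0.069, 0, -0.785, 0], [1, 0.001, 0, -0.069, 0, -0.785, 0], [1, 0.001, 0, -0.069, 0, -0.785, 0]]}}

```text
t: 1.87
tool_pos: [0.5639, 0.0702, 0.2733]
orientation: [0.654, -0.654, -0.269, 0.269]
ft_force: [-0.6, -0.2, -0.4]
grip_width: 0.998
```

{"op": "servo_tool", "data": {"commands": [[1, 0, 0, 0, 0, -0.1, 0], [1, 0, 0, 0, 0, -0.2, 0], [1, 0, 0, 0, 0, -0.3, 0], [1, 0, 0.01, 0, 0, -0.4, 0], [1, 0, 0.03, 0, 0, -0.5, 0], [1, 0, 0.05, 0, 0, -0.6, 0], [1, 0, 0.07, 0, 0, -0.7, 0], [1, 0, 0.08, 0, 0, -0.785, 0], [1, 0, 0.08, 0, 0, -0.785, 0], [1, 0, 0.08, 0, 0, -0.785, 0]]}}

```text
t: 2.7
tool_pos: [0.5636, 0.0707, 0.1931]
orientation: [0.502, -0.501, -0.498, 0.499]
ft_force: [-0.7, 0.2, 0.8]
grip_width: 1.005
```

Run:
```python
from h import *
s=observe();print(s["t"],s["tool_pos"],q(s["orientation"]).as_matrix().round(3),s["joint_pos"].round(2))
```

```text
2.7 [0.56360353 0.07072279 0.19306051] [[ 0.005 -0.001 -1.   ]
 [ 1.    -0.     0.005]
 [-0.    -1.     0.001]] [ 0.03  0.13  1.29 -0.    1.73 -1.54]
```

{"op": "servo_tool", "data": {"commands": [[1, -0.001, 0.02, 0, 0, 0, 0], [1, -0.001, 0.04, 0, 0, 0, 0], [1, -0.001, 0.06, 0, 0, 0, 0], [1, -0.001, 0.074, 0, 0, 0, 0], [1, -0.001, 0.074, 0, 0, 0, 0], [0.6, -0.001, 0.074, 0, 0, 0, 0], [0.6, -0.001, 0.074, 0, 0, 0, 0], [0.5, -0.001, 0.074, 0, 0, 0, 0], [0, -0.001, 0.074, 0, 0, 0, 0], [0, -0.001, 0.074, 0, 0, 0, 0]]}}

```text
t: 3.53
tool_pos: [0.5647, 0.07, 0.1209]
orientation: [-0.5, 0.501, 0.5, -0.499]
ft_force: [1.0, -0.1, -0.7]
grip_width: 0.679
```

{"op": "servo_tool", "data": {"commands": [[0, 0, 0, 0, 0, 0, 0], [0, 0, 0, 0, 0, 0, 0], [0, 0, 0, 0, 0, 0, 0], [0, 0, -0.005, 0, 0, 0, 0], [0, 0, -0.015, 0, 0, 0, 0], [0, 0, -0.025, 0, 0, 0, 0], [0, 0, -0.04, 0, 0, 0, 0], [0, 0, -0.06, 0, 0, 0, 0], [0, 0, -0.08, 0, 0, 0, 0], [0, 0, -0.08, 0, 0, 0, 0]]}}

```text
t: 4.37
tool_pos: [0.5666, 0.0701, 0.2059]
orientation: [-0.498, 0.503, 0.503, -0.497]
ft_force: [1.6, 1.6, 0.0]
grip_width: 0.463
```

{"op": "servo_tool", "data": {"commands": [[0, 0, -0.02, 0, 0, 0, 0], [0, -0.01, -0.03, 0, 0, 0.05, 0], [0, -0.03, -0.03, 0, 0, 0.12, 0], [0, -0.06, -0.03, 0, 0, 0.2, 0], [0, -0.09, -0.03, 0, 0, 0.3, 0], [0, -0.12, -0.03, 0, 0, 0.4, 0], [0, -0.15, -0.03, 0.002, 0, 0.5, 0], [0, -0.18, -0.03, 0.004, 0, 0.6, 0], [0, -0.21, -0.03, 0.005, 0, 0.7, 0], [0, -0.23, -0.03, 0.006, 0, 0.785, 0]]}}

```text
t: 5.2
tool_pos: [0.5573, -0.1628, 0.2289]
orientation: [-0.654, 0.654, 0.268, -0.269]
ft_force: [0.1, -0.5, -2.1]
grip_width: 0.461
```

{"op": "servo_tool", "data": {"commands": [[0, -0.01, 0, -0.01, 0, 0.08, 0], [0, -0.019, 0, -0.019, 0, 0.16, 0], [0, -0.019, 0, -0.019, 0, 0.25, 0], [0, -0.019, 0, -0.019, 0, 0.35, 0], [0, -0.019, 0, -0.019, 0, 0.45, 0], [0, -0.019, 0, -0.019, 0, 0.55, 0], [0, -0.019, 0, -0.019, 0, 0.65, 0], [0, -0.019, 0, -0.019, 0, 0.73, 0], [0, -0.019, 0, -0.019, 0, 0.785, 0], [0, -0.019, 0, -0.019, 0, 0.785, 0]]}}

```text
t: 6.03
tool_pos: [0.5577, -0.1868, 0.229]
orientation: [0.707, -0.707, 0.001, -0.0]
ft_force: [-0.9, -0.3, -2.1]
grip_width: 0.461
```

Run:
```python
from h import *
s=observe();print(s["t"],s["tool_pos"],q(s["orientation"]).as_matrix().round(3),s["joint_pos"].round(2),s["grip_width"])
a=snapshot("side")[:,:,::-1];b=snapshot("scene")[:,:,::-1]
print(px("side",s["tool_pos"]),px("scene",s["tool_pos"]))
cv2.imwrite("pics/t1.png",np.hstack([cv2.resize(a[60:260,230:430],None,fx=2,fy=2),cv2.resize(b[180:380,340:540],None,fx=2,fy=2)]))
```

```text
6.0333 [ 0.55766394 -0.18679154  0.22901991] [[ 1.    -0.001  0.001]
 [-0.001  0.     1.   ]
 [-0.001 -1.     0.   ]] [-0.42  0.17  1.17  0.    1.8  -0.42] 0.46133782918057986
[326.7 137.6] [444.1 249.7]
```

View pics/t1.png

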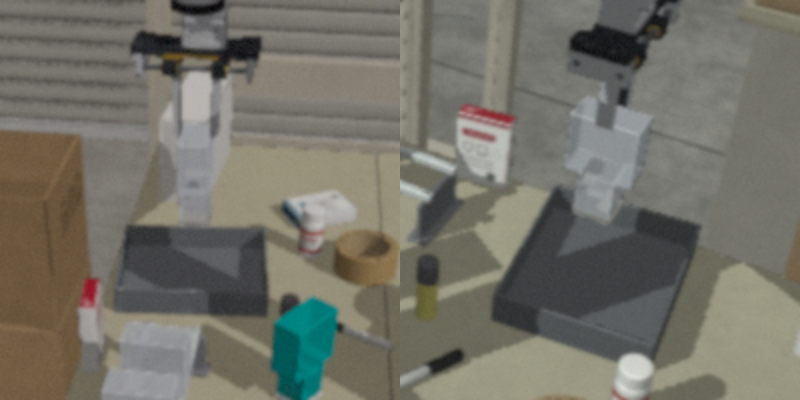

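{"op": "servo_tool", "data": {"commands": [[0, 0, 0.003, -0.008, 0.09, 0, 0], [0, 0, 0.007, -0.015, 0.18, 0, 0], [0, 0, 0.012, -0.022, 0.27, 0, 0], [0, 0, 0.017, -0.029, 0.36, 0, 0], [0, 0, 0.023, -0.035, 0.45, 0, 0], [0, 0, 0.03, -0.041, 0.54, 0, 0], [0, 0, 0.038, -0.046, 0.63, 0, 0], [0, 0, 0.046, -0.05, 0.72, 0, 0], [0, 0, 0.046, -0.05, 0.72, 0, 0], [0, 0, 0.046, -0.05, 0.72, 0, 0]]}}

```text
t: 6.97
tool_pos: [0.5572, -0.2378, 0.1803]
orientation: [0.911, -0.412, 0.002, 0.0]
ft_force: [1.1, -0.3, -2.2]
grip_width: 0.459
```

{"op": "servo_tool", "data": {"commands": [[0, 0, 0, 0, 0, 0, 0], [0, 0, 0, 0, 0, 0, 0], [0, 0, 0, 0, 0, 0, 0], [0, 0, 0, 0, 0, 0, 0], [0, 0, 0, 0, 0, 0, 0], [0, 0, 0, 0, 0, 0, 0], [0, 0, 0, 0, 0, 0, 0], [0, 0, 0, 0, 0, 0, 0], [0, 0, 0, 0, 0, 0, 0], [0, 0, 0, 0, 0, 0, 0]]}}

```text
t: 7.8
tool_pos: [0.5578, -0.2369, 0.1835]
orientation: [0.911, -0.413, 0.0, -0.0]
ft_force: [-0.5, 0.6, -1.7]
grip_width: 0.461
```

Run:
```python
from h import *
s=observe();print(s["t"],s["tool_pos"],q(s["orientation"]).as_matrix().round(3)[:,1],s["joint_pos"].round(2),s["grip_width"])
b=snapshot("scene")[:,:,::-1]
cv2.imwrite("pics/t2.png",cv2.resize(b[160:380,340:560],None,fx=2.5,fy=2.5))
```

```text
7.8 [ 0.55778502 -0.23690692  0.18346381] [-0.     0.66  -0.752] [-0.8   0.55  0.95  0.57  2.12 -0.61] 0.46076336778601157
```

View pics/t2.png

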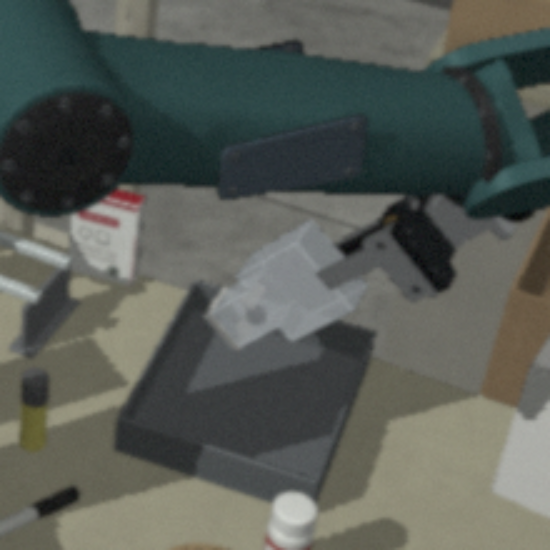

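{"op": "servo_tool", "data": {"commands": [[0, 0, 0, 0.01, -0.09, 0, 0], [0, 0, 0.002, 0.019, -0.18, 0, 0], [0, 0, 0.004, 0.028, -0.27, 0, 0], [0, 0, 0.007, 0.037, -0.36, 0, 0], [0, 0, 0.011, 0.046, -0.45, 0, 0], [0, 0, 0.015, 0.055, -0.54, 0, 0], [0, 0, 0.02, 0.063, -0.63, 0, 0], [0, 0, 0.026, 0.07, -0.72, 0, 0], [0, 0, 0.026, 0.07, -0.72, 0, 0], [0, 0, 0.026, 0.07, -0.72, 0, 0]]}}

```text
t: 8.68
tool_pos: [0.5579, -0.1647, 0.211]
orientation: [0.707, -0.707, -0.002, 0.001]
ft_force: [0.4, -1.1, -1.8]
grip_width: 0.459
```

{"op": "servo_tool", "data": {"commands": [[0, 0, 0, 0.01, -0.09, 0, 0], [0, 0, 0.002, 0.019, -0.18, 0, 0], [0, 0, 0.004, 0.028, -0.27, 0, 0], [0, 0, 0.007, 0.037, -0.36, 0, 0], [0, 0, 0.011, 0.046, -0.45, 0, 0], [0, 0, 0.015, 0.055, -0.54, 0, 0], [0, 0, 0.02, 0.063, -0.63, 0, 0], [0, 0, 0.026, 0.07, -0.72, 0, 0], [0, 0, 0.026, 0.07, -0.72, 0, 0], [0, 0, 0.026, 0.07, -0.72, 0, 0]]}}

```text
t: 9.52
tool_pos: [0.5571, -0.0969, 0.1813]
orientation: [-0.413, 0.911, -0.001, -0.003]
ft_force: [0.6, -0.5, -0.7]
grip_width: 0.458
```

{"op": "servo_tool", "data": {"commands": [[0, 0, 0, 0, 0, 0, 0], [0, 0, 0, 0, 0, 0, 0], [0, 0, 0, 0, 0, 0, 0], [0, 0, 0, 0, 0, 0, 0], [0, 0, 0, 0, 0, 0, 0], [0, 0, 0, 0, 0, 0, 0], [0, 0, 0, 0, 0, 0, 0], [0, 0, 0, 0, 0, 0, 0], [0, 0, 0, 0, 0, 0, 0], [0, 0, 0, 0, 0, 0, 0]]}}

```text
t: 10.35
tool_pos: [0.5578, -0.097, 0.1842]
orientation: [-0.413, 0.911, 0.0, -0.0]
ft_force: [-0.5, -0.3, -1.0]
grip_width: 0.458
```

Run:
```python
from h import *
s=observe();print(s["t"],s["tool_pos"],q(s["orientation"]).as_matrix().round(3)[:,1],s["joint_pos"].round(2),s["grip_width"])
b=snapshot("scene")[:,:,::-1]
cv2.imwrite("pics/t3.png",cv2.resize(b[160:380,340:560],None,fx=2.5,fy=2.5))
```

```text
10.35 [ 0.55780398 -0.09702011  0.18415567] [ 0.    -0.659 -0.752] [ 0.17  0.18  1.43 -0.71  1.65  0.16] 0.4580737946401387
```

View pics/t3.png

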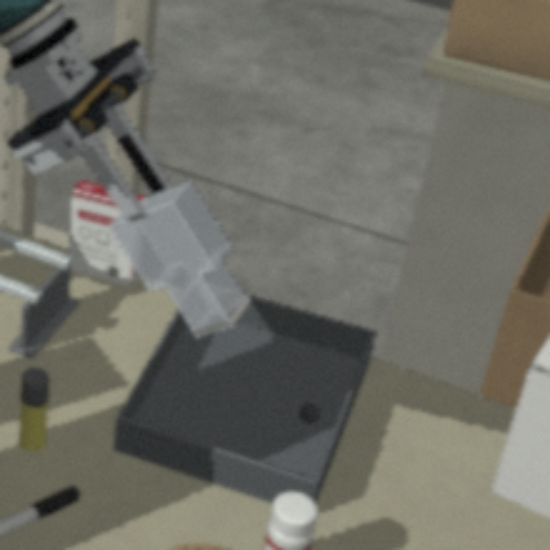

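{"op": "servo_tool", "data": {"commands": [[0, 0, 0, -0.01, 0.09, 0, 0], [0, 0, 0.002, -0.019, 0.18, 0, 0], [0, 0, 0.004, -0.028, 0.27, 0, 0], [0, 0, 0.007, -0.037, 0.36, 0, 0], [0, 0, 0.011, -0.046, 0.45, 0, 0], [0, 0, 0.015, -0.055, 0.54, 0, 0], [0, 0, 0.02, -0.063, 0.63, 0, 0], [0, 0, 0.026, -0.07, 0.72, 0, 0], [0, 0, 0.026, -0.07, 0.72, 0, 0], [0, 0, 0.026, -0.07, 0.72, 0, 0]]}}

```text
t: 11.23
tool_pos: [0.5572, -0.1694, 0.2103]
orientation: [-0.707, 0.707, -0.002, 0.001]
ft_force: [-0.4, 0.1, -1.4]
grip_width: 0.46
```

{"op": "servo_tool", "data": {"commands": [[0, 0, -0.02, 0.01, 0, 0, 0], [0, 0, -0.045, 0.03, 0, -0.08, 0], [0, 0, -0.065, 0.055, 0, -0.16, 0], [0, 0.002, -0.065, 0.085, 0, -0.25, 0], [0, 0.004, -0.065, 0.115, 0, -0.35, 0], [0, 0.006, -0.065, 0.145, 0, -0.45, 0], [0, 0.006, -0.065, 0.175, 0, -0.55, 0], [0, 0.006, -0.065, 0.205, 0, -0.65, 0], [0, 0.006, -0.065, 0.225, 0, -0.73, 0], [0, 0.006, -0.065, 0.235, 0, -0.785, 0]]}}

```text
t: 12.07
tool_pos: [0.5628, 0.0726, 0.2757]
orientation: [0.652, -0.652, -0.274, 0.274]
ft_force: [-0.7, -0.0, -1.7]
grip_width: 0.458
```

{"op": "servo_tool", "data": {"commands": [[0, 0, 0, 0, 0, -0.1, 0], [0, 0, 0, 0, 0, -0.2, 0], [0, 0, 0, 0, 0, -0.3, 0], [0, 0, 0, 0, 0, -0.4, 0], [0, 0, 0, 0, 0, -0.5, 0], [0, 0, 0, 0, 0, -0.6, 0], [0, 0, 0, 0, 0, -0.7, 0], [0, 0, 0, 0, 0, -0.785, 0], [0, 0, 0, 0, 0, -0.785, 0], [0, 0, 0, 0, 0, -0.785, 0]]}}

```text
t: 12.9
tool_pos: [0.5633, 0.0694, 0.2757]
orientation: [-0.5, 0.5, 0.5, -0.5]
ft_force: [-0.1, -0.6, -1.7]
grip_width: 0.459
```

Run:
```python
from h import *
s=observe();print(s["t"],s["tool_pos"],q(s["orientation"]).as_matrix().round(3),s["joint_pos"].round(2),s["grip_width"])
a=snapshot("side")[:,:,::-1]
cv2.imwrite("pics/t4.png",cv2.resize(a[120:300,220:420],None,fx=4,fy=3.3))
```

```text
12.9 [0.56330427 0.06937892 0.27572785] [[ 0.001 -0.    -1.   ]
 [ 1.    -0.001  0.001]
 [-0.001 -1.     0.   ]] [ 0.02  0.13  1.12 -0.    1.89 -1.55] 0.45886213013159444
```

View pics/t4.png

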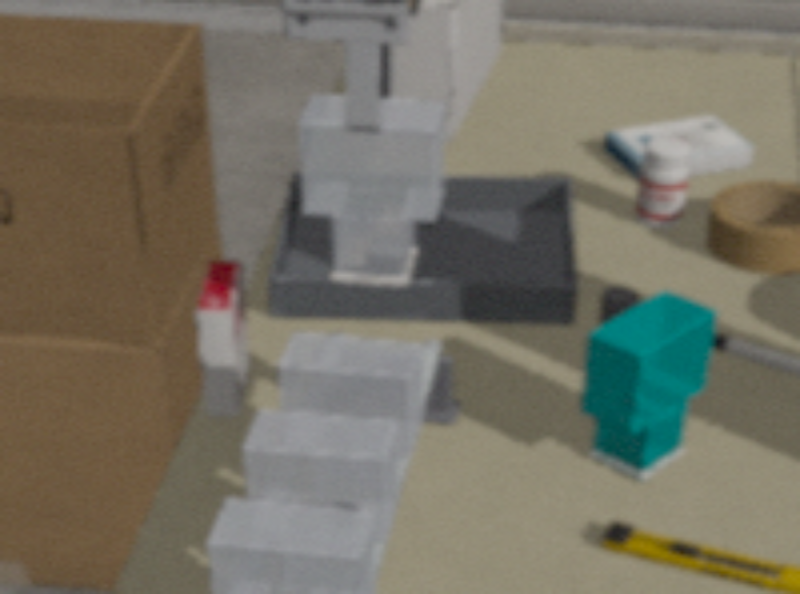

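{"op": "servo_tool", "data": {"commands": [[0, 0, 0.02, 0, 0, 0, 0], [0, 0, 0.045, 0, 0, 0, 0], [0, 0, 0.07, 0, 0, 0, 0], [0, 0, 0.095, 0, 0, 0, 0], [0, 0, 0.115, 0, 0, 0, 0], [0, 0, 0.13, 0, 0, 0, 0], [0, 0, 0.143, 0, 0, 0, 0], [0, 0, 0.15, 0, 0, 0, 0], [0, 0, 0.154, 0, 0, 0, 0], [0, 0, 0.155, 0, 0, 0, 0]]}}

```text
t: 13.78
tool_pos: [0.5635, 0.0683, 0.1203]
orientation: [0.5, -0.5, -0.499, 0.5]
ft_force: [-0.0, 1.1, -0.9]
grip_width: 0.461
```

{"op": "servo_tool", "data": {"commands": [[0.5, 0, 0, 0, 0, 0, 0], [0.6, 0, 0, 0, 0, 0, 0], [0.7, 0, 0, 0, 0, 0, 0], [0.9, 0, 0, 0, 0, 0, 0], [1, 0, 0, 0, 0, 0, 0], [1, 0, 0, 0, 0, 0, 0], [1, 0, 0, 0, 0, 0, 0], [1, 0, -0.015, 0, 0, 0, 0], [1, 0, -0.035, 0, 0, 0, 0], [1, 0, -0.06, 0, 0, 0, 0]]}}

```text
t: 14.62
tool_pos: [0.5626, 0.0681, 0.1795]
orientation: [0.501, -0.499, -0.499, 0.501]
ft_force: [0.2, 0.4, 0.5]
grip_width: 1.002
```

{"op": "servo_tool", "data": {"commands": [[1, 0, -0.02, 0, 0, 0, 0], [1, 0.02, -0.02, 0, 0, 0.01, 0], [1, 0.045, -0.02, 0, 0, 0.02, 0], [1, 0.07, -0.02, 0, 0, 0.03, 0], [1, 0.09, -0.02, 0, 0, 0.044, 0], [1, 0.094, -0.02, 0, 0, 0.044, 0], [1, 0.094, -0.02, 0, 0, 0.044, 0], [1, 0.094, -0.02, 0, 0, 0.044, 0], [1, 0.094, -0.02, 0, 0, 0.044, 0], [1, 0.094, -0.02, 0, 0, 0.044, 0]]}}

```text
t: 15.45
tool_pos: [0.5641, 0.1609, 0.2009]
orientation: [-0.511, 0.512, 0.488, -0.488]
ft_force: [-0.1, -0.9, -0.2]
grip_width: 1.002
```

Run:
```python
from h import *
s=observe();print(s["t"],s["tool_pos"],q(s["orientation"]).as_matrix().round(3)[:,0],s["grip_width"])
a=snapshot("side")[:,:,::-1];w=snapshot("wrist")[:,:,::-1]
cv2.imwrite("pics/t5.png",np.hstack([cv2.resize(a[150:330,240:400],(400,450)),cv2.resize(w[:,130:510],(380,450))]))
```

```text
15.45 [0.56406289 0.16090441 0.20086621] [ 0.046  0.999 -0.   ] 1.0018623218120712
```

View pics/t5.png

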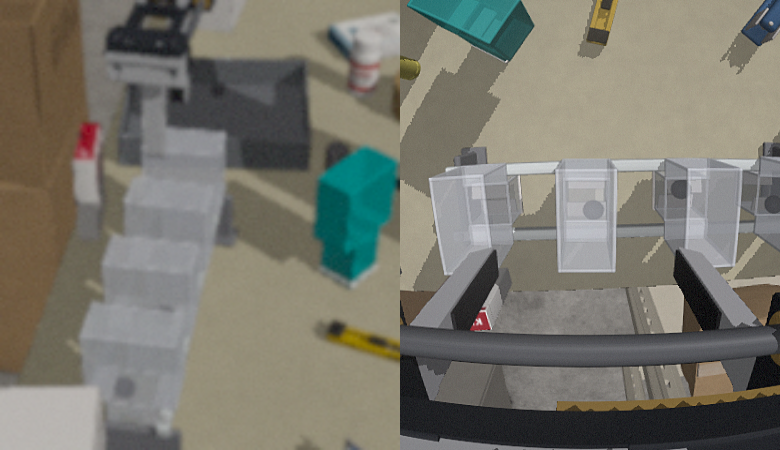

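```bash
cat >> h.py <<'E'
def tray(b=None):
    b=snapshot("scene")[:,:,::-1].copy() if b is None else b
    g=lambda i:cv2.GaussianBlur(cv2.cvtColor(i,cv2.COLOR_BGR2GRAY),(3,3),0)
    t=g(cv2.imread("pics/scene0.png"))[268:362,384:494]; m=cv2.matchTemplate(g(b)[228:402,334:544],t,cv2.TM_CCOEFF_NORMED)
    _,v,_,l=cv2.minMaxLoc(m); dx,dy=l[0]-50,l[1]-40
    print("tray shift",pt("scene",440+dx,315+dy,.02)-pt("scene",440,315,.02),"score",round(v,3))
E
python3 -c "
from h import *
tray()"
```

```text
tray shift [0. 0. 0.] score 0.981
```

{"op": "servo_tool", "data": {"commands": [[1, 0.002, 0.02, 0, 0, 0, 0], [1, 0.002, 0.04, 0, 0, 0, 0], [1, 0.002, 0.06, 0, 0, 0, 0], [1, 0.002, 0.08, 0, 0, 0, 0], [1, 0.002, 0.081, 0, 0, 0, 0], [0.6, 0.002, 0.081, 0, 0, 0, 0], [0.6, 0.002, 0.081, 0, 0, 0, 0], [0.5, 0.002, 0.081, 0, 0, 0, 0], [0, 0.002, 0.081, 0, 0, 0, 0], [0, 0.002, 0.081, 0, 0, 0, 0]]}}

```text
t: 16.43
tool_pos: [0.5648, 0.1643, 0.1213]
orientation: [-0.511, 0.512, 0.489, -0.488]
ft_force: [0.8, 0.3, -0.4]
grip_width: 0.682
```

{"op": "servo_tool", "data": {"commands": [[0, 0, 0, 0, 0, 0, 0], [0, 0, 0, 0, 0, 0, 0], [0, 0, 0, 0, 0, 0, 0], [0, 0, 0, 0, 0, 0, 0], [0, 0, -0.01, 0, 0, 0, 0], [0, 0, -0.025, 0, 0, 0, 0], [0, 0, -0.05, 0, 0, 0, 0], [0, 0, -0.08, 0, 0, 0, 0], [0, 0, -0.115, 0, 0, 0, 0], [0, 0, -0.15, 0, 0, 0, 0]]}}

```text
t: 17.27
tool_pos: [0.5632, 0.1642, 0.271]
orientation: [0.511, -0.511, -0.488, 0.489]
ft_force: [0.6, 0.8, -0.5]
grip_width: 0.461
```

{"op": "servo_tool", "data": {"commands": [[0, 0, -0.014, 0, 0, 0, 0], [0, -0.025, -0.014, -0.001, 0, 0.04, 0], [0, -0.06, -0.014, -0.002, 0, 0.1, 0], [0, -0.1, -0.014, -0.003, 0, 0.2, 0], [0, -0.14, -0.014, -0.004, 0, 0.3, 0], [0, -0.18, -0.014, -0.005, 0, 0.4, 0], [0, -0.22, -0.014, -0.006, 0, 0.5, 0], [0, -0.26, -0.014, -0.008, 0, 0.6, 0], [0, -0.3, -0.014, -0.01, 0, 0.7, 0], [0, -0.33, -0.014, -0.011, 0, 0.785, 0]]}}

```text
t: 18.1
tool_pos: [0.5596, -0.1691, 0.2839]
orientation: [-0.66, 0.66, 0.254, -0.254]
ft_force: [0.6, 1.6, -1.7]
grip_width: 0.458
```

{"op": "servo_tool", "data": {"commands": [[0, -0.012, 0, -0.012, 0, 0.08, 0], [0, -0.02, 0, -0.021, 0, 0.16, 0], [0, -0.023, 0.005, -0.025, 0, 0.25, 0], [0, -0.023, 0.015, -0.025, 0, 0.35, 0], [0, -0.023, 0.03, -0.025, 0, 0.45, 0], [0, -0.023, 0.045, -0.025, 0, 0.55, 0], [0, -0.023, 0.06, -0.025, 0, 0.65, 0], [0, -0.023, 0.07, -0.025, 0, 0.742, 0], [0, -0.023, 0.075, -0.025, 0, 0.742, 0], [0, -0.023, 0.075, -0.025, 0, 0.742, 0]]}}

```text
t: 18.93
tool_pos: [0.5594, -0.1996, 0.2073]
orientation: [0.708, -0.707, 0.001, 0.002]
ft_force: [0.3, 0.7, -2.1]
grip_width: 0.458
```

Run:
```python
from h import *
s=observe();print(s["t"],s["tool_pos"],q(s["orientation"]).as_matrix().round(3),s["grip_width"])
b=snapshot("scene")[:,:,::-1].copy(); tray(b); cv2.imwrite("pics/t6.png",b)
```

```text
18.9333 [ 0.55937586 -0.19959693  0.20729447] [[ 1.    -0.003 -0.001]
 [ 0.001  0.001  1.   ]
 [-0.003 -1.     0.001]] 0.45798231276879403
tray shift [0. 0. 0.] score 0.896
```

{"op": "servo_tool", "data": {"commands": [[0, 0, 0, 0.01, -0.09, 0, 0], [0, 0, 0.002, 0.019, -0.18, 0, 0], [0, 0, 0.004, 0.028, -0.27, 0, 0], [0, 0, 0.007, 0.037, -0.36, 0, 0], [0, 0, 0.011, 0.046, -0.45, 0, 0], [0, 0, 0.015, 0.055, -0.54, 0, 0], [0, 0, 0.02, 0.063, -0.63, 0, 0], [0, 0, 0.026, 0.07, -0.72, 0, 0], [0, 0, 0.026, 0.07, -0.72, 0, 0], [0, 0, 0.026, 0.07, -0.72, 0, 0]]}}

```text
t: 19.82
tool_pos: [0.5603, -0.1282, 0.182]
orientation: [-0.413, 0.911, 0.001, -0.002]
ft_force: [0.2, -0.1, -1.1]
grip_width: 0.461
```

{"op": "servo_tool", "data": {"commands": [[0, 0, 0, 0, 0, 0, 0], [0, 0, 0, 0, 0, 0, 0], [0, 0, 0, 0, 0, 0, 0], [0, 0, 0, 0, 0, 0, 0], [0, 0, 0, 0, 0, 0, 0], [0, 0, 0, 0, 0, 0, 0], [0, 0, 0, 0, 0, 0, 0], [0, 0, 0, 0, 0, 0, 0], [0, 0, 0, 0, 0, 0, 0], [0, 0, 0, 0, 0, 0, 0]]}}

```text
t: 20.65
tool_pos: [0.5602, -0.13, 0.1827]
orientation: [-0.413, 0.911, -0.0, 0.0]
ft_force: [-0.7, 0.2, -1.8]
grip_width: 0.459
```

{"op": "servo_tool", "data": {"commands": [[0, 0, 0, -0.01, 0.09, 0, 0], [0, 0, 0.002, -0.019, 0.18, 0, 0], [0, 0, 0.004, -0.028, 0.27, 0, 0], [0, 0, 0.007, -0.037, 0.36, 0, 0], [0, 0, 0.011, -0.046, 0.45, 0, 0], [0, 0, 0.015, -0.055, 0.54, 0, 0], [0, 0, 0.02, -0.063, 0.63, 0, 0], [0, 0, 0.026, -0.07, 0.72, 0, 0], [0, 0, 0.026, -0.07, 0.72, 0, 0], [0, 0, 0.026, -0.07, 0.72, 0, 0]]}}

```text
t: 21.48
tool_pos: [0.5594, -0.2022, 0.2088]
orientation: [-0.707, 0.707, -0.002, 0.001]
ft_force: [0.9, 0.6, -1.8]
grip_width: 0.462
```

{"op": "servo_tool", "data": {"commands": [[0, 0, 0, -0.01, 0.09, 0, 0], [0, 0, 0.002, -0.019, 0.18, 0, 0], [0, 0, 0.004, -0.028, 0.27, 0, 0], [0, 0, 0.007, -0.037, 0.36, 0, 0], [0, 0, 0.011, -0.046, 0.45, 0, 0], [0, 0, 0.015, -0.055, 0.54, 0, 0], [0, 0, 0.02, -0.063, 0.63, 0, 0], [0, 0, 0.026, -0.07, 0.72, 0, 0], [0, 0, 0.026, -0.07, 0.72, 0, 0], [0, 0, 0.026, -0.07, 0.72, 0, 0]]}}

```text
t: 22.32
tool_pos: [0.5597, -0.2692, 0.1796]
orientation: [0.912, -0.411, 0.003, 0.001]
ft_force: [-0.5, 0.2, -0.9]
grip_width: 0.46
```

{"op": "servo_tool", "data": {"commands": [[0, 0, 0, 0, 0, 0, 0], [0, 0, 0, 0, 0, 0, 0], [0, 0, 0, 0, 0, 0, 0], [0, 0, 0, 0, 0, 0, 0], [0, 0, 0, 0, 0, 0, 0], [0, 0, 0, 0, 0, 0, 0], [0, 0, 0, 0, 0, 0, 0], [0, 0, 0, 0, 0, 0, 0], [0, 0, 0, 0, 0, 0, 0], [0, 0, 0, 0, 0, 0, 0]]}}

```text
t: 23.15
tool_pos: [0.56, -0.2699, 0.1833]
orientation: [0.911, -0.413, 0.0, -0.001]
ft_force: [-0.6, 0.6, -1.1]
grip_width: 0.46
```

Run:
```python
from h import *
s=observe();print(s["t"],s["tool_pos"],q(s["orientation"]).as_matrix().round(3)[:,1],s["ft_force"],s["grip_width"])
b=snapshot("scene")[:,:,::-1].copy()
cv2.imwrite("pics/t7.png",cv2.resize(b[160:380,340:560],None,fx=2.5,fy=2.5))
```

```text
23.15 [ 0.55995719 -0.26988224  0.18328037] [ 0.001  0.66  -0.752] [-0.61836509  0.63813221 -1.08411246] 0.4596605475152003
```

View pics/t7.png

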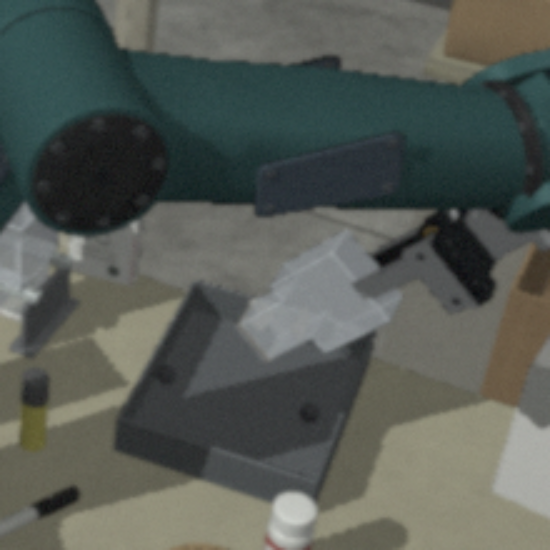

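{"op": "servo_tool", "data": {"commands": [[0, 0, 0, 0.01, -0.09, 0, 0], [0, 0, 0.002, 0.019, -0.18, 0, 0], [0, 0, 0.004, 0.028, -0.27, 0, 0], [0, 0, 0.007, 0.037, -0.36, 0, 0], [0, 0, 0.011, 0.046, -0.45, 0, 0], [0, 0, 0.015, 0.055, -0.54, 0, 0], [0, 0, 0.02, 0.063, -0.63, 0, 0], [0, 0, 0.026, 0.07, -0.72, 0, 0], [0, 0, 0.026, 0.07, -0.72, 0, 0], [0, 0, 0.026, 0.07, -0.72, 0, 0]]}}

```text
t: 24.03
tool_pos: [0.5603, -0.1977, 0.211]
orientation: [0.707, -0.707, -0.001, 0.001]
ft_force: [0.3, -0.4, -1.4]
grip_width: 0.46
```

{"op": "servo_tool", "data": {"commands": [[0, 0, -0.025, 0.01, 0, 0, 0], [0, 0, -0.055, 0.03, 0, -0.05, 0], [0, 0, -0.075, 0.06, 0, -0.12, 0], [0, 0.002, -0.075, 0.095, 0, -0.2, 0], [0, 0.004, -0.075, 0.13, 0, -0.3, 0], [0, 0.004, -0.075, 0.165, 0, -0.4, 0], [0, 0.004, -0.075, 0.2, 0, -0.5, 0], [0, 0.004, -0.075, 0.235, 0, -0.6, 0], [0, 0.004, -0.075, 0.27, 0, -0.7, 0], [0, 0.004, -0.075, 0.305, 0, -0.785, 0]]}}

```text
t: 24.87
tool_pos: [0.5647, 0.105, 0.2842]
orientation: [0.654, -0.653, -0.27, 0.271]
ft_force: [0.7, -0.6, -1.3]
grip_width: 0.462
```

{"op": "servo_tool", "data": {"commands": [[0, 0.02, 0, 0.02, 0, -0.1, 0], [0, 0.035, 0, 0.035, 0, -0.2, 0], [0, 0.043, 0, 0.043, 0, -0.3, 0], [0, 0.043, 0, 0.043, 0, -0.4, 0], [0, 0.043, 0, 0.043, 0, -0.5, 0], [0, 0.043, 0, 0.043, 0, -0.6, 0], [0, 0.043, 0, 0.043, 0, -0.7, 0], [0, 0.043, 0, 0.043, 0, -0.785, 0], [0, 0.043, 0, 0.043, 0, -0.785, 0], [0, 0.043, 0, 0.043, 0, -0.785, 0]]}}

```text
t: 25.7
tool_pos: [0.5651, 0.1645, 0.2842]
orientation: [0.502, -0.501, -0.498, 0.499]
ft_force: [0.0, -0.1, -0.9]
grip_width: 0.46
```

Run:
```python
from h import *
s=observe();print(s["t"],s["tool_pos"],q(s["orientation"]).as_matrix().round(3),s["grip_width"])
```

```text
25.7 [0.56510252 0.16454827 0.28421227] [[ 0.006 -0.002 -1.   ]
 [ 1.     0.     0.006]
 [ 0.    -1.     0.002]] 0.459897561112367
```

{"op": "servo_tool", "data": {"commands": [[0, 0, 0.02, 0.001, 0, 0, 0], [0, 0, 0.045, 0.001, 0, 0, 0], [0, 0, 0.07, 0.001, 0, 0, 0], [0, 0, 0.095, 0.001, 0, 0, 0], [0, 0, 0.12, 0.001, 0, 0, 0], [0, 0, 0.138, 0.001, 0, 0, 0], [0, 0, 0.15, 0.001, 0, 0, 0], [0, 0, 0.158, 0.001, 0, 0, 0], [0, 0, 0.162, 0.001, 0, 0, 0], [0, 0, 0.163, 0.001, 0, 0, 0]]}}

```text
t: 26.53
tool_pos: [0.5637, 0.1656, 0.1219]
orientation: [0.501, -0.501, -0.499, 0.499]
ft_force: [-0.5, 0.3, -1.1]
grip_width: 0.459
```

{"op": "servo_tool", "data": {"commands": [[0.5, 0, 0, 0, 0, 0, 0], [0.6, 0, 0, 0, 0, 0, 0], [0.7, 0, 0, 0, 0, 0, 0], [0.9, 0, 0, 0, 0, 0, 0], [1, 0, 0, 0, 0, 0, 0], [1, 0, 0, 0, 0, 0, 0], [1, 0, 0, 0, 0, 0, 0], [1, 0, -0.015, 0, 0, 0, 0], [1, 0, -0.035, 0, 0, 0, 0], [1, 0, -0.06, 0, 0, 0, 0]]}}

```text
t: 27.37
tool_pos: [0.5623, 0.1656, 0.1807]
orientation: [0.501, -0.5, -0.498, 0.501]
ft_force: [-0.0, 0.5, 0.2]
grip_width: 1.0
```

{"op": "servo_tool", "data": {"commands": [[1, 0, -0.02, 0, 0, 0, 0], [1, 0.02, -0.02, 0, 0, 0, 0], [1, 0.045, -0.02, 0, 0, 0, 0], [1, 0.07, -0.02, 0, 0, 0, 0], [1, 0.09, -0.02, 0, 0, 0, 0], [1, 0.092, -0.02, 0, 0, 0, 0], [1, 0.092, -0.02, 0, 0, 0, 0], [1, 0.092, -0.02, 0, 0, 0, 0], [1, 0.092, -0.02, 0, 0, 0, 0], [1, 0.092, -0.02, 0, 0, 0, 0]]}}

```text
t: 28.2
tool_pos: [0.5639, 0.2566, 0.2022]
orientation: [-0.501, 0.501, 0.499, -0.499]
ft_force: [-0.5, 0.2, -0.5]
grip_width: 1.001
```

Run:
```python
from h import *
s=observe();print(s["t"],s["tool_pos"],q(s["orientation"]).as_matrix().round(3)[:,0],s["grip_width"])
tray()
c=calibration("wrist");w=snapshot("wrist")[:,:,::-1];print(c["origin"],c["attitude"])
cv2.imwrite("pics/t8.png",w)
```

```text
28.2 [0.56387489 0.25664299 0.20219332] [ 0.003  1.    -0.   ] 1.0010853626097318
tray shift [0. 0. 0.] score 0.974
[0.48839923 0.25802819 0.41528897] [ 0.70157547 -0.0926625  -0.09284808  0.70041755]
```

View pics/t8.png

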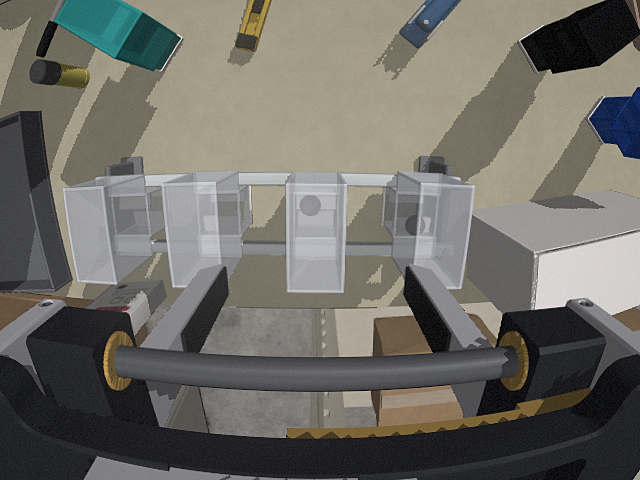

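Run:
```python
from h import *
c=calibration("wrist")
for p in[(286,172),(347,172),(344,292),(287,291)]: print('f3',pt("wrist",*p,.155,c))
for p in[(425,172),(473,184),(458,288),(413,285)]: print('f4',pt("wrist",*p,.155,c))
for z in(.05,.1,.12,.15,.2): print(z,pt("wrist",470,208,z,c),pt("side",281,307,z),pt("wrist",540,250,z,c),pt("side",237,307,z))
```

```text
f3 [0.5158 0.2374 0.155 ]
f3 [0.5158 0.2803 0.155 ]
f3 [0.6073 0.2799 0.155 ]
f3 [0.6064 0.2362 0.155 ]
f4 [0.5148 0.3372 0.155 ]
f4 [0.5225 0.3762 0.155 ]
f4 [0.6065 0.3728 0.155 ]
f4 [0.6025 0.3341 0.155 ]
0.05 [0.5621 0.4225 0.05  ] [0.5968 0.3417 0.05  ] [0.6109 0.5237 0.05  ] [0.6989 0.3562 0.05  ]
0.1 [0.552 0.4   0.1  ] [0.5848 0.3873 0.1   ] [0.5942 0.4874 0.1   ] [0.6806 0.4009 0.1   ]
0.12 [0.548 0.391 0.12 ] [0.58   0.4055 0.12  ] [0.5874 0.4728 0.12  ] [0.6732 0.4187 0.12  ]
0.15 [0.5419 0.3775 0.15  ] [0.5728 0.4329 0.15  ] [0.5774 0.451  0.15  ] [0.6622 0.4455 0.15  ]
0.2 [0.5318 0.355  0.2   ] [0.5609 0.4785 0.2   ] [0.5606 0.4147 0.2   ] [0.6439 0.4902 0.2   ]
```

{"op": "servo_tool", "data": {"commands": [[1, 0.001, 0.02, 0, 0, 0, 0], [1, 0.001, 0.04, 0, 0, 0, 0], [1, 0.001, 0.06, 0, 0, 0, 0], [1, 0.001, 0.08, 0, 0, 0, 0], [1, 0.001, 0.082, 0, 0, 0, 0], [0.6, 0.001, 0.082, 0, 0, 0, 0], [0.6, 0.001, 0.082, 0, 0, 0, 0], [0.5, 0.001, 0.082, 0, 0, 0, 0], [0, 0.001, 0.082, 0, 0, 0, 0], [0, 0.001, 0.082, 0, 0, 0, 0]]}}

```text
t: 29.13
tool_pos: [0.5644, 0.2591, 0.1217]
orientation: [-0.5, 0.501, 0.5, -0.499]
ft_force: [0.2, 0.4, -0.2]
grip_width: 0.683
```

{"op": "servo_tool", "data": {"commands": [[0, 0, 0, 0, 0, 0, 0], [0, 0, 0, 0, 0, 0, 0], [0, 0, 0, 0, 0, 0, 0], [0, 0, 0, 0, 0, 0, 0], [0, 0, -0.01, 0, 0, 0, 0], [0, 0, -0.025, 0, 0, 0, 0], [0, 0, -0.05, 0, 0, 0, 0], [0, 0, -0.08, 0, 0, 0, 0], [0, 0, -0.115, 0, 0, 0, 0], [0, 0, -0.15, 0, 0, 0, 0]]}}

```text
t: 29.97
tool_pos: [0.5629, 0.2587, 0.2709]
orientation: [0.501, -0.5, -0.499, 0.5]
ft_force: [0.3, 0.6, -0.9]
grip_width: 0.458
```

{"op": "servo_tool", "data": {"commands": [[0, 0, -0.014, 0, 0, 0, 0], [0, -0.025, -0.014, 0, 0, 0.04, 0], [0, -0.06, -0.014, 0, 0, 0.1, 0], [0, -0.1, -0.014, 0, 0, 0.2, 0], [0, -0.14, -0.014, 0.001, 0, 0.3, 0], [0, -0.18, -0.014, 0.002, 0, 0.4, 0], [0, -0.22, -0.014, 0.003, 0, 0.5, 0], [0, -0.26, -0.014, 0.004, 0, 0.6, 0], [0, -0.3, -0.014, 0.004, 0, 0.7, 0], [0, -0.34, -0.014, 0.004, 0, 0.785, 0]]}}

```text
t: 30.8
tool_pos: [0.5585, -0.0828, 0.2844]
orientation: [0.654, -0.654, -0.269, 0.269]
ft_force: [0.5, -0.4, -1.8]
grip_width: 0.46
```

{"op": "servo_tool", "data": {"commands": [[0, -0.02, 0, -0.02, 0, 0.08, 0], [0, -0.04, 0, -0.04, 0, 0.16, 0], [0, -0.055, 0, -0.055, 0, 0.25, 0], [0, -0.059, 0.015, -0.059, 0, 0.35, 0], [0, -0.059, 0.03, -0.059, 0, 0.45, 0], [0, -0.059, 0.045, -0.059, 0, 0.55, 0], [0, -0.059, 0.06, -0.059, 0, 0.65, 0], [0, -0.059, 0.07, -0.059, 0, 0.74, 0], [0, -0.059, 0.075, -0.059, 0, 0.785, 0], [0, -0.059, 0.075, -0.059, 0, 0.785, 0]]}}

```text
t: 31.63
tool_pos: [0.5579, -0.1641, 0.2071]
orientation: [0.708, -0.706, 0.002, 0.001]
ft_force: [0.3, -0.6, -2.3]
grip_width: 0.457
```

Run:
```python
from h import *
s=observe();print(s["t"],s["tool_pos"],q(s["orientation"]).as_matrix().round(3),s["grip_width"])
b=snapshot("scene")[:,:,::-1].copy(); tray(b); cv2.imwrite("pics/t9.png",b)
```

```text
31.6333 [ 0.55793955 -0.16412774  0.20706789] [[ 1.    -0.004  0.002]
 [-0.002  0.002  1.   ]
 [-0.004 -1.     0.002]] 0.4567372398587736
tray shift [0. 0. 0.] score 0.884
```

Tray unmoved; rock flask 3 (lean −y first, then +y).

{"op": "servo_tool", "data": {"commands": [[0, 0, 0, -0.01, 0.09, 0, 0], [0, 0, 0.002, -0.019, 0.18, 0, 0], [0, 0, 0.004, -0.028, 0.27, 0, 0], [0, 0, 0.007, -0.037, 0.36, 0, 0], [0, 0, 0.011, -0.046, 0.45, 0, 0], [0, 0, 0.015, -0.055, 0.54, 0, 0], [0, 0, 0.02, -0.063, 0.63, 0, 0], [0, 0, 0.026, -0.07, 0.72, 0, 0], [0, 0, 0.026, -0.07, 0.72, 0, 0], [0, 0, 0.026, -0.07, 0.72, 0, 0]]}}

```text
t: 32.52
tool_pos: [0.5584, -0.2362, 0.1804]
orientation: [0.911, -0.412, 0.002, -0.001]
ft_force: [0.1, 0.3, -2.1]
grip_width: 0.459
```

{"op": "servo_tool", "data": {"commands": [[0, 0, 0, 0, 0, 0, 0], [0, 0, 0, 0, 0, 0, 0], [0, 0, 0, 0, 0, 0, 0], [0, 0, 0, 0, 0, 0, 0], [0, 0, 0, 0, 0, 0, 0], [0, 0, 0, 0, 0, 0, 0], [0, 0, 0, 0, 0, 0, 0], [0, 0, 0, 0, 0, 0, 0], [0, 0, 0, 0, 0, 0, 0], [0, 0, 0, 0, 0, 0, 0]]}}

```text
t: 33.35
tool_pos: [0.5588, -0.2347, 0.1829]
orientation: [0.911, -0.413, 0.0, -0.0]
ft_force: [0.1, -0.3, -1.9]
grip_width: 0.457
```

{"op": "servo_tool", "data": {"commands": [[0, 0, 0, 0.01, -0.09, 0, 0], [0, 0, 0.002, 0.019, -0.18, 0, 0], [0, 0, 0.004, 0.028, -0.27, 0, 0], [0, 0, 0.007, 0.037, -0.36, 0, 0], [0, 0, 0.011, 0.046, -0.45, 0, 0], [0, 0, 0.015, 0.055, -0.54, 0, 0], [0, 0, 0.02, 0.063, -0.63, 0, 0], [0, 0, 0.026, 0.07, -0.72, 0, 0], [0, 0, 0.026, 0.07, -0.72, 0, 0], [0, 0, 0.026, 0.07, -0.72, 0, 0]]}}

```text
t: 34.18
tool_pos: [0.5589, -0.1624, 0.2104]
orientation: [0.707, -0.707, -0.001, 0.001]
ft_force: [1.1, -1.3, -1.4]
grip_width: 0.459
```

{"op": "servo_tool", "data": {"commands": [[0, 0, 0, 0.01, -0.09, 0, 0], [0, 0, 0.002, 0.019, -0.18, 0, 0], [0, 0, 0.004, 0.028, -0.27, 0, 0], [0, 0, 0.007, 0.037, -0.36, 0, 0], [0, 0, 0.011, 0.046, -0.45, 0, 0], [0, 0, 0.015, 0.055, -0.54, 0, 0], [0, 0, 0.02, 0.063, -0.63, 0, 0], [0, 0, 0.026, 0.07, -0.72, 0, 0], [0, 0, 0.026, 0.07, -0.72, 0, 0], [0, 0, 0.026, 0.07, -0.72, 0, 0]]}}

```text
t: 35.02
tool_pos: [0.5582, -0.0946, 0.1807]
orientation: [-0.413, 0.911, -0.002, -0.003]
ft_force: [0.2, -0.5, -1.4]
grip_width: 0.461
```

{"op": "servo_tool", "data": {"commands": [[0, 0, 0, 0, 0, 0, 0], [0, 0, 0, 0, 0, 0, 0], [0, 0, 0, 0, 0, 0, 0], [0, 0, 0, 0, 0, 0, 0], [0, 0, 0, 0, 0, 0, 0], [0, 0, 0, 0, 0, 0, 0], [0, 0, 0, 0, 0, 0, 0], [0, 0, 0, 0, 0, 0, 0], [0, 0, 0, 0, 0, 0, 0], [0, 0, 0, 0, 0, 0, 0]]}}

```text
t: 35.85
tool_pos: [0.559, -0.0948, 0.1836]
orientation: [-0.413, 0.911, -0.0, 0.0]
ft_force: [-1.0, 0.5, -1.3]
grip_width: 0.459
```

{"op": "servo_tool", "data": {"commands": [[0, 0, 0, -0.01, 0.09, 0, 0], [0, 0, 0.002, -0.019, 0.18, 0, 0], [0, 0, 0.004, -0.028, 0.27, 0, 0], [0, 0, 0.007, -0.037, 0.36, 0, 0], [0, 0, 0.011, -0.046, 0.45, 0, 0], [0, 0, 0.015, -0.055, 0.54, 0, 0], [0, 0, 0.02, -0.063, 0.63, 0, 0], [0, 0, 0.026, -0.07, 0.72, 0, 0], [0, 0, 0.026, -0.07, 0.72, 0, 0], [0, 0, 0.026, -0.07, 0.72, 0, 0]]}}

```text
t: 36.68
tool_pos: [0.5583, -0.1671, 0.2097]
orientation: [-0.707, 0.707, -0.002, 0.001]
ft_force: [-0.3, -0.8, -1.6]
grip_width: 0.458
```

Run:
```python
from h import *
s=observe();print(s["t"],s["tool_pos"],s["ft_force"],s["grip_width"])
b=snapshot("scene")[:,:,::-1].copy();tray(b)
cv2.imwrite("pics/t10.png",cv2.resize(b[180:380,340:540],None,fx=2.5,fy=2.5))
```

```text
36.6833 [ 0.55829591 -0.1671338   0.20972879] [-0.33755079 -0.83020914 -1.62603803] 0.457535398476939
tray shift [0. 0. 0.] score 0.889
```

View pics/t10.png

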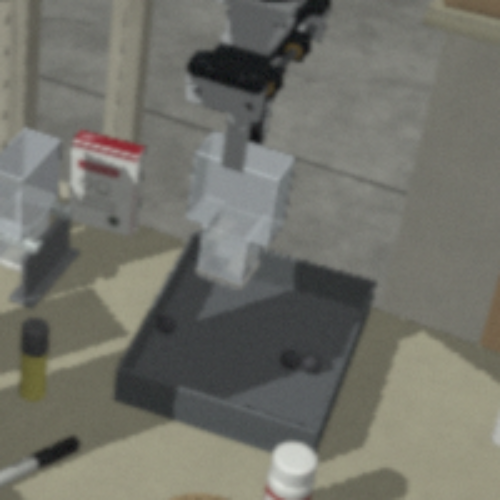

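{"op": "servo_tool", "data": {"commands": [[0, 0, -0.03, 0.01, 0, 0, 0], [0, 0, -0.06, 0.03, 0, -0.05, 0], [0, 0, -0.075, 0.06, 0, -0.12, 0], [0, 0.002, -0.075, 0.095, 0, -0.2, 0], [0, 0.004, -0.075, 0.13, 0, -0.3, 0], [0, 0.006, -0.075, 0.165, 0, -0.4, 0], [0, 0.006, -0.075, 0.2, 0, -0.5, 0], [0, 0.006, -0.075, 0.235, 0, -0.6, 0], [0, 0.006, -0.075, 0.27, 0, -0.7, 0], [0, 0.006, -0.075, 0.305, 0, -0.785, 0]]}}

```text
t: 37.57
tool_pos: [0.564, 0.1439, 0.2853]
orientation: [-0.652, 0.653, 0.273, -0.273]
ft_force: [0.9, 0.2, -2.6]
grip_width: 0.461
```

{"op": "servo_tool", "data": {"commands": [[0, 0.022, 0, 0.022, 0, -0.1, 0], [0, 0.044, 0, 0.044, 0, -0.2, 0], [0, 0.063, 0, 0.063, 0, -0.3, 0], [0, 0.077, 0, 0.077, 0, -0.4, 0], [0, 0.084, 0, 0.084, 0, -0.5, 0], [0, 0.084, 0, 0.084, 0, -0.6, 0], [0, 0.084, 0, 0.084, 0, -0.7, 0], [0, 0.084, 0, 0.084, 0, -0.785, 0], [0, 0.084, 0, 0.084, 0, -0.785, 0], [0, 0.084, 0, 0.084, 0, -0.785, 0]]}}

```text
t: 38.4
tool_pos: [0.5644, 0.2606, 0.2852]
orientation: [-0.5, 0.5, 0.5, -0.5]
ft_force: [-0.4, 0.3, -1.5]
grip_width: 0.462
```

Run:
```python
from h import *
s=observe();print(s["t"],s["tool_pos"],q(s["orientation"]).as_matrix().round(3),s["grip_width"])
```

```text
38.4 [0.56437012 0.26061088 0.28517049] [[ 0.001 -0.    -1.   ]
 [ 1.    -0.001  0.001]
 [-0.001 -1.     0.   ]] 0.4617179215742017
```

{"op": "servo_tool", "data": {"commands": [[0, -0.002, 0.02, 0.001, 0, 0, 0], [0, -0.002, 0.045, 0.001, 0, 0, 0], [0, -0.002, 0.07, 0.001, 0, 0, 0], [0, -0.002, 0.095, 0.001, 0, 0, 0], [0, -0.002, 0.12, 0.001, 0, 0, 0], [0, -0.002, 0.138, 0.001, 0, 0, 0], [0, -0.002, 0.15, 0.001, 0, 0, 0], [0, -0.002, 0.159, 0.001, 0, 0, 0], [0, -0.002, 0.163, 0.001, 0, 0, 0], [0, -0.002, 0.164, 0.001, 0, 0, 0]]}}

```text
t: 39.23
tool_pos: [0.5643, 0.2574, 0.1211]
orientation: [-0.5, 0.501, 0.499, -0.5]
ft_force: [-0.2, 0.1, -1.6]
grip_width: 0.457
```

{"op": "servo_tool", "data": {"commands": [[0.5, 0, 0, 0, 0, 0, 0], [0.6, 0, 0, 0, 0, 0, 0], [0.7, 0, 0, 0, 0, 0, 0], [0.8, 0, 0, 0, 0, 0, 0], [0.8, 0, 0, 0, 0, 0, 0], [0.8, 0, 0, 0, 0, 0, 0], [0.8, 0, 0, 0, 0, 0, 0], [0.8, 0, -0.015, 0, 0, 0, 0], [0.8, 0, -0.035, 0, 0, 0, 0], [0.8, 0, -0.06, 0, 0, 0, 0]]}}

```text
t: 40.07
tool_pos: [0.5633, 0.2568, 0.1798]
orientation: [0.501, -0.5, -0.498, 0.501]
ft_force: [-0.1, -0.4, -0.2]
grip_width: 0.794
```

{"op": "servo_tool", "data": {"commands": [[0.8, 0, -0.02, 0, 0, 0, 0], [0.8, 0.02, -0.02, 0, 0, 0, 0], [0.8, 0.045, -0.02, 0, 0, 0.01, 0], [0.8, 0.07, -0.02, 0, 0, 0.02, 0], [0.8, 0.09, -0.02, 0, 0, 0.035, 0], [0.8, 0.097, -0.02, 0, 0, 0.035, 0], [0.8, 0.097, -0.02, 0, 0, 0.035, 0], [0.8, 0.097, -0.02, 0, 0, 0.035, 0], [0.8, 0.097, -0.02, 0, 0, 0.035, 0], [0.8, 0.097, -0.02, 0, 0, 0.035, 0]]}}

```text
t: 40.9
tool_pos: [0.5649, 0.3529, 0.2016]
orientation: [-0.509, 0.51, 0.49, -0.49]
ft_force: [0.9, 0.6, -0.2]
grip_width: 0.8
```

Run:
```python
from h import *
s=observe();print(s["t"],s["tool_pos"],q(s["orientation"]).as_matrix().round(3)[:,0],s["grip_width"])
tray();c=calibration("wrist");w=snapshot("wrist")[:,:,::-1];print(c["origin"],c["attitude"])
cv2.imwrite("pics/t11.png",w)
```

```text
40.9 [0.56490249 0.35288528 0.20156492] [ 0.038  0.999 -0.   ] 0.7998541628559391
tray shift [0. 0. 0.] score 0.952
[0.4894494  0.356907   0.41464565] [ 0.71369773 -0.09430648 -0.09125046  0.68805173]
```

View pics/t11.png

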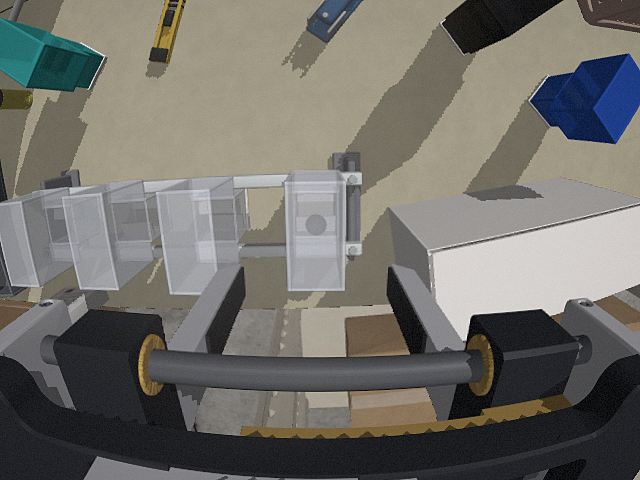

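{"op": "servo_tool", "data": {"commands": [[0.8, 0.001, 0.02, 0, 0, 0, 0], [0.8, 0.001, 0.04, 0, 0, 0, 0], [0.8, 0.001, 0.06, 0, 0, 0, 0], [0.8, 0.001, 0.08, 0, 0, 0, 0], [0.8, 0.001, 0.081, 0, 0, 0, 0], [0.6, 0.001, 0.081, 0, 0, 0, 0], [0.6, 0.001, 0.081, 0, 0, 0, 0], [0.5, 0.001, 0.081, 0, 0, 0, 0], [0, 0.001, 0.081, 0, 0, 0, 0], [0, 0.001, 0.081, 0, 0, 0, 0]]}}

```text
t: 41.83
tool_pos: [0.5654, 0.3553, 0.122]
orientation: [-0.509, 0.51, 0.492, -0.49]
ft_force: [0.0, -0.4, 0.2]
grip_width: 0.477
```

{"op": "servo_tool", "data": {"commands": [[0, 0, 0, 0, 0, 0, 0], [0, 0, 0, 0, 0, 0, 0], [0, 0, 0, 0, 0, 0, 0], [0, 0, 0, 0, 0, 0, 0], [0, 0, -0.01, 0, 0, 0, 0], [0, 0, -0.025, 0, 0, 0, 0], [0, 0, -0.05, 0, 0, 0, 0], [0, 0, -0.08, 0, 0, 0, 0], [0, 0, -0.115, 0, 0, 0, 0], [0, 0, -0.15, 0, 0, 0, 0]]}}

```text
t: 42.67
tool_pos: [0.5636, 0.3552, 0.27]
orientation: [0.51, -0.508, -0.49, 0.492]
ft_force: [1.1, 0.9, -1.2]
grip_width: 0.45
```

{"op": "servo_tool", "data": {"commands": [[0, 0, -0.014, 0, 0, 0, 0], [0, -0.03, -0.014, -0.001, 0, 0.04, 0], [0, -0.065, -0.014, -0.002, 0, 0.1, 0], [0, -0.105, -0.014, -0.003, 0, 0.2, 0], [0, -0.145, -0.014, -0.004, 0, 0.3, 0], [0, -0.185, -0.014, -0.005, 0, 0.4, 0], [0, -0.225, -0.014, -0.006, 0, 0.5, 0], [0, -0.265, -0.014, -0.007, 0, 0.6, 0], [0, -0.305, -0.014, -0.008, 0, 0.7, 0], [0, -0.345, -0.014, -0.009, 0, 0.785, 0]]}}

```text
t: 43.5
tool_pos: [0.5602, 0.0087, 0.2836]
orientation: [0.659, -0.658, -0.257, 0.258]
ft_force: [0.0, 1.4, -1.7]
grip_width: 0.452
```

{"op": "servo_tool", "data": {"commands": [[0, -0.025, 0, -0.027, 0, 0.08, 0], [0, -0.05, 0, -0.054, 0, 0.16, 0], [0, -0.075, 0, -0.081, 0, 0.25, 0], [0, -0.1, 0, -0.108, 0, 0.35, 0], [0, -0.125, 0, -0.135, 0, 0.45, 0], [0, -0.14, 0.015, -0.151, 0, 0.55, 0], [0, -0.143, 0.035, -0.154, 0, 0.65, 0], [0, -0.143, 0.055, -0.154, 0, 0.72, 0], [0, -0.143, 0.07, -0.154, 0, 0.75, 0], [0, -0.143, 0.076, -0.154, 0, 0.75, 0]]}}

```text
t: 44.33
tool_pos: [0.5595, -0.1994, 0.2041]
orientation: [0.708, -0.706, 0.003, 0.002]
ft_force: [0.0, 0.3, -2.1]
grip_width: 0.452
```

Run:
```python
from h import *
s=observe();print(s["t"],s["tool_pos"],q(s["orientation"]).as_matrix().round(3),s["grip_width"])
b=snapshot("scene")[:,:,::-1].copy(); tray(b); cv2.imwrite("pics/t12.png",b)
```

```text
44.3333 [ 0.55951474 -0.1994187   0.20405049] [[ 1.    -0.006  0.002]
 [-0.002  0.004  1.   ]
 [-0.006 -1.     0.004]] 0.4524458985415499
tray shift [0. 0. 0.] score 0.889
```

{"op": "servo_tool", "data": {"commands": [[0, 0, 0, 0.01, -0.09, 0, 0], [0, 0, 0.002, 0.019, -0.18, 0, 0], [0, 0, 0.004, 0.028, -0.27, 0, 0], [0, 0, 0.007, 0.037, -0.36, 0, 0], [0, 0, 0.011, 0.046, -0.45, 0, 0], [0, 0, 0.015, 0.055, -0.54, 0, 0], [0, 0, 0.02, 0.063, -0.63, 0, 0], [0, 0, 0.026, 0.07, -0.72, 0, 0], [0, 0, 0.026, 0.07, -0.72, 0, 0], [0, 0, 0.026, 0.07, -0.72, 0, 0]]}}

```text
t: 45.22
tool_pos: [0.5611, -0.1279, 0.181]
orientation: [-0.413, 0.911, 0.001, -0.002]
ft_force: [0.2, -0.4, -1.4]
grip_width: 0.452
```

{"op": "servo_tool", "data": {"commands": [[0, 0, 0, 0, 0, 0, 0], [0, 0, 0, 0, 0, 0, 0], [0, 0, 0, 0, 0, 0, 0], [0, 0, 0, 0, 0, 0, 0], [0, 0, 0, 0, 0, 0, 0], [0, 0, 0, 0, 0, 0, 0], [0, 0, 0, 0, 0, 0, 0], [0, 0, 0, 0, 0, 0, 0], [0, 0, 0, 0, 0, 0, 0], [0, 0, 0, 0, 0, 0, 0]]}}

```text
t: 46.05
tool_pos: [0.5611, -0.1301, 0.1822]
orientation: [-0.413, 0.911, -0.0, 0.0]
ft_force: [0.1, 0.0, -1.5]
grip_width: 0.449
```

{"op": "servo_tool", "data": {"commands": [[0, 0, 0, -0.01, 0.09, 0, 0], [0, 0, 0.002, -0.019, 0.18, 0, 0], [0, 0, 0.004, -0.028, 0.27, 0, 0], [0, 0, 0.007, -0.037, 0.36, 0, 0], [0, 0, 0.011, -0.046, 0.45, 0, 0], [0, 0, 0.015, -0.055, 0.54, 0, 0], [0, 0, 0.02, -0.063, 0.63, 0, 0], [0, 0, 0.026, -0.07, 0.72, 0, 0], [0, 0, 0.026, -0.07, 0.72, 0, 0], [0, 0, 0.026, -0.07, 0.72, 0, 0]]}}

```text
t: 46.88
tool_pos: [0.5604, -0.2023, 0.2082]
orientation: [-0.707, 0.707, -0.002, 0.001]
ft_force: [0.1, 0.1, -1.3]
grip_width: 0.452
```

{"op": "servo_tool", "data": {"commands": [[0, 0, 0, -0.01, 0.09, 0, 0], [0, 0, 0.002, -0.019, 0.18, 0, 0], [0, 0, 0.004, -0.028, 0.27, 0, 0], [0, 0, 0.007, -0.037, 0.36, 0, 0], [0, 0, 0.011, -0.046, 0.45, 0, 0], [0, 0, 0.015, -0.055, 0.54, 0, 0], [0, 0, 0.02, -0.063, 0.63, 0, 0], [0, 0, 0.026, -0.07, 0.72, 0, 0], [0, 0, 0.026, -0.07, 0.72, 0, 0], [0, 0, 0.026, -0.07, 0.72, 0, 0]]}}

```text
t: 47.72
tool_pos: [0.5607, -0.2693, 0.1791]
orientation: [0.911, -0.411, 0.003, 0.001]
ft_force: [-0.3, 0.6, -1.1]
grip_width: 0.451
```

{"op": "servo_tool", "data": {"commands": [[0, 0, 0, 0, 0, 0, 0], [0, 0, 0, 0, 0, 0, 0], [0, 0, 0, 0, 0, 0, 0], [0, 0, 0, 0, 0, 0, 0], [0, 0, 0, 0, 0, 0, 0], [0, 0, 0, 0, 0, 0, 0], [0, 0, 0, 0, 0, 0, 0], [0, 0, 0, 0, 0, 0, 0], [0, 0, 0, 0, 0, 0, 0], [0, 0, 0, 0, 0, 0, 0]]}}

```text
t: 48.55
tool_pos: [0.5609, -0.27, 0.1827]
orientation: [0.911, -0.413, 0.0, -0.001]
ft_force: [-0.3, -0.5, -1.5]
grip_width: 0.451
```

{"op": "servo_tool", "data": {"commands": [[0, 0, 0, 0.01, -0.09, 0, 0], [0, 0, 0.002, 0.019, -0.18, 0, 0], [0, 0, 0.004, 0.028, -0.27, 0, 0], [0, 0, 0.007, 0.037, -0.36, 0, 0], [0, 0, 0.011, 0.046, -0.45, 0, 0], [0, 0, 0.015, 0.055, -0.54, 0, 0], [0, 0, 0.02, 0.063, -0.63, 0, 0], [0, 0, 0.026, 0.07, -0.72, 0, 0], [0, 0, 0.026, 0.07, -0.72, 0, 0], [0, 0, 0.026, 0.07, -0.72, 0, 0]]}}

```text
t: 49.38
tool_pos: [0.5612, -0.1978, 0.2104]
orientation: [0.707, -0.707, -0.001, 0.001]
ft_force: [0.1, -0.7, -2.1]
grip_width: 0.449
```

Run:
```python
from h import *
s=observe();print(s["t"],s["tool_pos"],s["ft_force"],s["grip_width"])
b=snapshot("scene")[:,:,::-1].copy();tray(b);a=cv2.imread("pics/t12.png")
cv2.imwrite("pics/t13.png",b)
# dark blobs in the tray newly appeared
d=cv2.GaussianBlur(cv2.absdiff(a,b).max(2),(3,3),0)[275:365,385:495]
n,l,st,ce=cv2.connectedComponentsWithStats((d>18).astype(np.uint8))
for i in range(1,n):
    if st[i,4]>12: print(ce[i]+[385,275],st[i])
```

```text
49.3833 [ 0.56118704 -0.19777901  0.21035433] [ 0.11750764 -0.67074642 -2.10097656] 0.4486384422692126
tray shift [0. 0. 0.] score 0.897
[452.48333333 279.63333333] [61  0 14 11 60]
[439.77011494 297.47126437] [45 18 20 10 87]
[411.38461538 307.46153846] [24 31  6  4 13]
```

Run:
```python
from h import *
f=[]
for i in range(20):
    b=snapshot("scene"); f.append(observe()["ft_force"][2])
print(np.mean(f),np.std(f)/20**.5)
for n in("t12","t13"):
    g=cv2.imread(f"pics/{n}.png",0); print(n); print(g[298:318,396:422])
```

```text
-1.4315464395505173 0.09515530296951011
t12
[[154 152 153 153 150 142 117  96  73  58  52  53  55  62  66  68  61  63
   64  67  67  63  64  63  65  63]
 [150 151 153 150 145 131 108  81  60  57  53  51  54  61  60  61  65  65
   63  64  67  63  62  62  66  65]
 [151 151 151 147 138 121  92  69  55  50  50  56  56  63  62  64  64  63
   65  66  65  63  68  62  65  72]
 [150 151 150 146 135 107  82  56  53  48  53  60  63  67  63  65  63  64
   62  63  67  61  64  63  66  77]
 [150 152 152 139 119  89  69  57  48  50  56  57  64  62  64  65  64  63
   66  67  62  63  64  63  66  78]
 [149 150 146 126 101  74  61  54  56  49  60  65  64  62  62  65  64  64
   63  62  68  66  64  65  73  84]
 [153 148 134 104  73  61  52  47  52  55  61  64  63  65  64  66  63  62
   67  66  64  66  65  71  79  89]
 [151 146 123  86  64  53  49  53  50  53  60  59  61  63  66  62  62  67
   63  64  63  68  65  74  87  93]
 [148 130 102  72  57  52  49  45  42  45  49  56  54  62  63  63  62  64
   67  66  63  65  70  80  89  94]
 [141 114  82  65  50  51  46  45  38  44  47  48  51  62  61  65  62  65
 
[... 2609 characters left out ...]
63  59  64
   64  63  63  63  64  63  63  64]
 [ 66  59  51  47  49  57  63  50  46  43  41  40  46  54  61  63  63  62
   65  61  64  66  65  63  62  66]
 [ 60  54  53  49  57  58  61  62  55  49  44  47  54  58  67  64  65  65
   65  63  62  65  65  63  64  63]
 [ 58  51  49  55  59  62  64  64  64  57  59  60  62  62  64  64  63  66
   67  65  63  64  62  63  64  66]
 [ 51  49  51  55  59  65  66  62  64  62  65  63  65  62  64  64  64  63
   63  63  62  61  61  64  65  66]
 [ 49  53  54  56  61  64  62  64  66  66  64  66  63  63  63  61  65  60
   62  65  64  65  63  62  63  66]
 [ 51  52  55  62  60  63  63  64  64  63  61  64  63  62  64  64  66  66
   66  67  62  65  64  61  63  62]]
```

A fourth dark disc has appeared beside the earlier ball at (412,307), so flask 4 is empty. Return it.

{"op": "servo_tool", "data": {"commands": [[0, 0, -0.03, 0.01, 0, 0, 0], [0, 0, -0.06, 0.03, 0, -0.05, 0], [0, 0, -0.075, 0.06, 0, -0.12, 0], [0, 0.002, -0.075, 0.1, 0, -0.2, 0], [0, 0.003, -0.075, 0.14, 0, -0.3, 0], [0, 0.003, -0.075, 0.18, 0, -0.4, 0], [0, 0.003, -0.075, 0.22, 0, -0.5, 0], [0, 0.003, -0.075, 0.26, 0, -0.6, 0], [0, 0.003, -0.075, 0.3, 0, -0.7, 0], [0, 0.003, -0.075, 0.34, 0, -0.785, 0]]}}

```text
t: 51.27
tool_pos: [0.564, 0.1419, 0.2847]
orientation: [-0.653, 0.653, 0.272, -0.271]
ft_force: [1.1, -0.7, -1.1]
grip_width: 0.453
```

{"op": "servo_tool", "data": {"commands": [[0, 0.025, 0, 0.025, 0, -0.1, 0], [0, 0.05, 0, 0.05, 0, -0.2, 0], [0, 0.075, 0, 0.075, 0, -0.3, 0], [0, 0.1, 0, 0.1, 0, -0.4, 0], [0, 0.125, 0, 0.125, 0, -0.5, 0], [0, 0.145, 0, 0.145, 0, -0.6, 0], [0, 0.151, 0, 0.151, 0, -0.7, 0], [0, 0.151, 0, 0.151, 0, -0.785, 0], [0, 0.151, 0, 0.151, 0, -0.785, 0], [0, 0.151, 0, 0.151, 0, -0.785, 0]]}}

```text
t: 52.1
tool_pos: [0.5646, 0.3536, 0.2843]
orientation: [-0.501, 0.501, 0.499, -0.499]
ft_force: [0.0, -0.1, -0.5]
grip_width: 0.454
```

Run:
```python
from h import *
s=observe();print(s["t"],s["tool_pos"],q(s["orientation"]).as_matrix().round(3),s["grip_width"])
```

```text
52.1 [0.56463213 0.35360548 0.28433772] [[ 0.004 -0.    -1.   ]
 [ 1.    -0.     0.004]
 [-0.    -1.     0.   ]] 0.454428639219308
```

{"op": "servo_tool", "data": {"commands": [[0, 0.001, 0.02, 0.001, 0, 0, 0], [0, 0.001, 0.045, 0.001, 0, 0, 0], [0, 0.001, 0.07, 0.001, 0, 0, 0], [0, 0.001, 0.095, 0.001, 0, 0, 0], [0, 0.001, 0.12, 0.001, 0, 0, 0], [0, 0.001, 0.138, 0.001, 0, 0, 0], [0, 0.001, 0.15, 0.001, 0, 0, 0], [0, 0.001, 0.158, 0.001, 0, 0, 0], [0, 0.001, 0.162, 0.001, 0, 0, 0], [0, 0.001, 0.163, 0.001, 0, 0, 0]]}}

```text
t: 52.93
tool_pos: [0.5641, 0.3543, 0.1224]
orientation: [-0.501, 0.501, 0.5, -0.499]
ft_force: [-0.6, -0.5, -1.5]
grip_width: 0.453
```

{"op": "servo_tool", "data": {"commands": [[0.5, 0, 0, 0, 0, 0, 0], [0.6, 0, 0, 0, 0, 0, 0], [0.7, 0, 0, 0, 0, 0, 0], [0.8, 0, 0, 0, 0, 0, 0], [0.8, 0, 0, 0, 0, 0, 0], [0.8, 0, 0, 0, 0, 0, 0], [0.8, 0, 0, 0, 0, 0, 0], [0.8, 0, -0.015, 0, 0, 0, 0], [0.8, 0, -0.035, 0, 0, 0, 0], [0.8, 0, -0.06, 0, 0, 0, 0]]}}

```text
t: 53.77
tool_pos: [0.5626, 0.3539, 0.1798]
orientation: [0.501, -0.5, -0.498, 0.501]
ft_force: [0.4, -0.2, -0.8]
grip_width: 0.799
```

{"op": "servo_tool", "data": {"commands": [[0.8, 0, -0.03, 0, 0, 0, 0], [0.8, 0, -0.06, 0, 0, 0, 0], [0.8, 0, -0.09, 0, 0, 0, 0], [0.8, 0, -0.12, 0.02, 0, 0, 0], [0.8, 0, -0.12, 0.05, 0, 0, 0], [0.8, 0, -0.12, 0.08, 0, 0, 0], [0.8, 0, -0.12, 0.11, 0, 0, 0], [0.8, 0, -0.12, 0.13, 0, 0, 0], [0.8, 0, -0.12, 0.13, 0, 0, 0], [0.8, 0, -0.12, 0.13, 0, 0, 0]]}}

```text
t: 54.6
tool_pos: [0.4333, 0.3549, 0.3025]
orientation: [-0.5, 0.5, 0.501, -0.499]
ft_force: [-0.5, -0.2, -0.8]
grip_width: 0.8
```

Run:
```python
from h import *
s=observe();print(s["t"],s["tool_pos"],s["grip_width"])
b=snapshot("scene")[:,:,::-1].copy();tray(b);a=snapshot("side")[:,:,::-1]
r=lambda i:cv2.resize(i,(400,380),interpolation=2)
cv2.imwrite("pics/fin.png",np.hstack([r(a[170:350,250:430]),r(b[240:370,370:510])]))
```

```text
54.6 [0.43330889 0.35491266 0.3024535 ] 0.8001575329338384
tray shift [0. 0. 0.] score 0.863
```

View pics/fin.png

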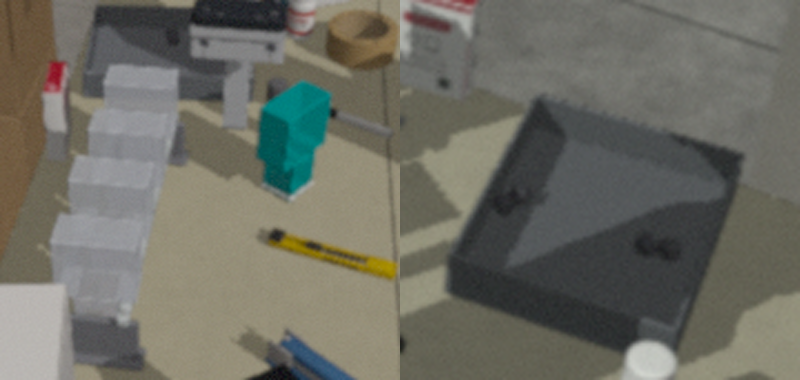

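Four flasks stand upright in the rack and four balls (two pairs, at about (515,197) and (657,247)) lie in the tray. The gripper is clear, so I'm handing in.

```bash
python3 -c "
from plant import *
print(close_job())"
```

```text
the job is handed in; nothing more can be done
None
```

All four flasks held a ball. I lifted each one out and rocked it about 41° each way over the tray until its ball dropped. Each flask then went back neck-down in the rack. The job was handed in at about 55 s of the 210 s allowed.

- **Balls and flasks:** the last pictures show four balls on the tray floor and four flasks upright on the rails, with the gripper clear of everything.
- **Flask 4's ball:** I confirmed this one from pixel values beside an earlier ball. The wrist force was too noisy to tell an empty flask from a full one in a single reading.
- **Tray:** template checks on the scene pictures showed no movement. The match score dropped from 0.98 to 0.86 as balls were added and parts of the tray were hidden, with the best match still at zero shift.
- **Bystanders:** the carton, glue stick and tablet bottle looked to be in their starting places, judged by eye only.
- **Squeeze:** it is not reported directly. The grip is fixed at half its maximum, about 30 N a finger, against the 45 N limit.

No check failed.

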